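Uncover the seedling pots and put them under the grow lamp

ROBOT

A 6-joint arm with a two-finger parallel gripper is mounted at the origin on the work surface; the furniture and walls round the work are solid. World frame = base frame: x ahead of the robot, y to its left, z up, the work surface at z = 0. Lengths are in m, angles in degrees, forces in N, time in s.
With the tool pointing down it reaches from about 0.4 to 0.825 m from the base axis. Payload 7 kg.
Tool frame: the origin (TCP) lies on the centre line of the jaws, within the pads' length; the fingertips stand 22 mm ahead of it and the grasp point (between the pads) lies 3 mm ahead of it; z points along the fingers, y is the line along which they close (so a half turn about z gives the same grasp; the last joint's range is limited). The gripper opens to 88 mm and grips with 3 to 60 N. Pads are 19 mm wide; open, the fingers measure 130 mm over their backs; the gripper's body (78 mm by 193 mm) begins 47 mm behind the grasp point.
Start: joints at [-49.727, 20.546, 0.682, 0, -70.136, -16.507], TCP at [0.272, -0.618, 0.249] pointing down, gripper open.
Joint ranges: [-176.03, 176.03], [-82.01, 121.73], [-58.28, 71.71], [-173.87, 95.51], [-174.79, -0.11], [-173.66, 173.66]. Speed limits (degrees/s): [136.94, 136.94, 172.46, 180, 180, 180].

INTERFACE

Orientations are given as [roll, pitch, yaw] about the fixed x, y, z axes, in that order (R = Rz(yaw) Ry(pitch) Rx(roll)).
In Python, from plant import get_state, cams, r gives the robot as it stands.
- The arm moves only by the tool apply_moves, never from a script. Its argument "targets" is a list of rows, each an object with "dp": the shift along the world's x, y, z in m, a list of three; "yaw": the turn about the world's z in degrees. In form: [{"dp": [x, y, z], "yaw": yaw}, ...]. A call has 1 to 20 rows; each row is the pose to reach, as a shift and turn from the pose commanded when the call began; what a row does not reach only later rows make up. A row lasts 1/12 s, in which the tool goes at most 41.7 mm and 7.16 degrees, less where a joint would pass 70% of its speed; a pose out of reach is approached as far as the arm can. A call with a gripper value outside its range is refused whole. "grip" is the gripper command: -1 is fully open, 1 is shut, values between are in proportion, set as the call begins (left out, the last holds). The fingers move at their own pace and stop on an object; "squeeze" is the grip in N (left out, the last holds). Time passes only in rows, so rows that repeat a pose let the fingers close. It gives the time, the measured TCP pose, the force, the opening and the grip force at its end, in the units of the state.
- get_state(): the state, without advancing time (a new reading comes with each control period).
- cams.capture(name): name is "scene" or "top"; returns a dict with "image" (400x640x3 uint8, red, green, blue), "range_z" (400x640 float32, m along the optical axis (not along the pixel's ray), 0 where there is no reading), "fx", "fy", "cx", "cy" (pixels), "R" (3x3) and "t" (3): a world point X has camera coordinates R X + t. Camera axes: x right, y down, z forward; pixel columns grow to the right and rows downward; lengths in m; the calibration is good to about 2 mm. A picture is of the moment at which its call begins.
- r.close_job(): hands the job in; it is judged then, once.
The state is a dict: "time_s": time; "joints": joint angles; "qd": joint speeds; "joint_torque": joint torques, N m; "tcp_pos": TCP position; "eef_rot": TCP orientation; "contact_force": force on the tool from outside, world axes, zero at the start; "moment": the same for the moment, N m; "gripper_width": finger opening in m; "gripper_force": force on a finger pad.
Only numpy, scipy, OpenCV 4.12 (cv2) and the standard library are available. Lean on these libraries where they do the work, as an engineer would, in place of code of your own. Each camera call takes 0.05 s, during which the arm holds its last target. There are 200 camera calls.

TASK

The seedlings in the terracotta pots are up: lift the clear cap off each of the four pots that still has one and set it, knob up, in a well of the wooden cap rack, stand all four pots upright in the grey drip tray, and swivel and tilt the grow lamp so that its beam points at the middle of the tray. Do not tip a pot over, and leave the other things on the bench where they are.

Things in the scene. Friction and masses are not known exactly. Their poses are not given: they have to be found in the camera images.
- pot_1_mid (a point): Terracotta nursery pot with soil and seedling, upright: 68 mm across the rim (a straight collar about 12 mm tall), 50 mm across the foot, 58 mm high, 0.1 to 0.2 kg, hollow. Point: on its axis, 29 mm above its underside; z up. Taken across the rim from outside, once it has no cap on. It may or may not have a cap on at the start.
- cap_1_knob (a point): Loose clear cap, at the start on pot 1, 45 g; None if that pot has no cap: flange disc 72 mm wide, 4 mm thick, resting on the rim; below it a spigot 49 mm wide, 6 mm deep, loose in the pot; a dome; on top a grey knob 20 mm thick, 33 mm tall. Point: in the knob on the axis, 10 mm below its top, 66 mm above the spigot's underside, 60 above the flange's (118 mm above the table at the start); z up.
- pot_2_mid (a point): Terracotta nursery pot with soil and seedling, upright: 68 mm across the rim (a straight collar about 12 mm tall), 50 mm across the foot, 58 mm high, 0.1 to 0.2 kg, hollow. Point: on its axis, 29 mm above its underside; z up. Taken across the rim from outside, once it has no cap on. It may or may not have a cap on at the start.
- cap_2_knob (a point): Loose clear cap, at the start on pot 2, 45 g; None if that pot has no cap: flange disc 72 mm wide, 4 mm thick, resting on the rim; below it a spigot 49 mm wide, 6 mm deep, loose in the pot; a dome; on top a grey knob 20 mm thick, 33 mm tall. Point: in the knob on the axis, 10 mm below its top, 66 mm above the spigot's underside, 60 above the flange's (118 mm above the table at the start); z up.
- pot_3_mid (a point): Terracotta nursery pot with soil and seedling, upright: 68 mm across the rim (a straight collar about 12 mm tall), 50 mm across the foot, 58 mm high, 0.1 to 0.2 kg, hollow. Point: on its axis, 29 mm above its underside; z up. Taken across the rim from outside, once it has no cap on. It may or may not have a cap on at the start.
- cap_3_knob (a point): Loose clear cap, at the start on pot 3, 45 g; None if that pot has no cap: flange disc 72 mm wide, 4 mm thick, resting on the rim; below it a spigot 49 mm wide, 6 mm deep, loose in the pot; a dome; on top a grey knob 20 mm thick, 33 mm tall. Point: in the knob on the axis, 10 mm below its top, 66 mm above the spigot's underside, 60 above the flange's (118 mm above the table at the start); z up.
- pot_4_mid (a point): Terracotta nursery pot with soil and seedling, upright: 68 mm across the rim (a straight collar about 12 mm tall), 50 mm across the foot, 58 mm high, 0.1 to 0.2 kg, hollow. Point: on its axis, 29 mm above its underside; z up. Taken across the rim from outside, once it has no cap on. It may or may not have a cap on at the start.
- cap_4_knob (a point): Loose clear cap, at the start on pot 4, 45 g; None if that pot has no cap: flange disc 72 mm wide, 4 mm thick, resting on the rim; below it a spigot 49 mm wide, 6 mm deep, loose in the pot; a dome; on top a grey knob 20 mm thick, 33 mm tall. Point: in the knob on the axis, 10 mm below its top, 66 mm above the spigot's underside, 60 above the flange's (118 mm above the table at the start); z up.
- rack: Cap rack: loose wooden board 280 x 100 x 24 mm (0.7 kg) with three round wells in a row along its x axis, 90 mm apart. Origin: centre of its underside; z axis up.
- well_1 (a point): Centre of the floor of a well of the cap rack, 10 mm above the table. The well is 84 mm across and 14 mm deep; a cap standing in it on its spigot, knob up, has its knob point 66 mm above this point. Any cap may go in any well.
- well_2 (a point): Centre of the floor of a well of the cap rack, 10 mm above the table. The well is 84 mm across and 14 mm deep; a cap standing in it on its spigot, knob up, has its knob point 66 mm above this point. Any cap may go in any well.
- well_3 (a point): Centre of the floor of a well of the cap rack, 10 mm above the table. The well is 84 mm across and 14 mm deep; a cap standing in it on its spigot, knob up, has its knob point 66 mm above this point. Any cap may go in any well.
- tray: Low grey drip tray, loose, 0.6 kg: 122 mm (its x axis) by 330 mm (its y axis), rim 16 mm high, walls 4 mm, flat inner floor 7 mm above its underside; inside 114 x 322 mm, room for four pots in a row along y. Origin: centre of its underside; z axis up. A pot standing in it has its mid point 36 mm above the tray's underside.
- tray_mid (a point): Point over the middle of the tray, 30 mm above its underside (about half-way up the pots): what the lamp is to be aimed at. Axes as the tray's.
- lamp_swivel (a joint): Swivel of the grow lamp about its upright post, rad, -1.5 to 1.5: 0 points the beam along the lamp foot's own -x axis, positive is counter-clockwise seen from above. Stiff (0.2 N m) and stays where it is left.
- lamp_tilt (a joint): Tilt of the lamp head in its yoke, rad, -0.5 to 1.3: 0 is a level beam, positive points it down. Stiff (0.3 N m), stays where it is left.
- lamp_pivot (a point): The point where the lamp's swivel axis (vertical) and tilt axis (level) cross, 210 mm above the table on top of the post. Its frame turns with the swivel: -x is the way the head faces seen from above, y is the tilt axis, z up. The foot is a 132 mm disc, fixed to the table.
- lamp_lens (a point): Centre of the lamp's round lens, 108.5 mm in front of the pivot on the beam's line. Its frame turns with the head: the beam leaves along its -x axis and that line passes through the pivot. The head is a cylinder 72 mm across that reaches from 32 mm behind to 108 mm in front of the pivot.
- lamp_knob (a point): Centre of the black ball knob, 28 mm across, on an 8 mm stem on top of the lamp head; 85 mm in front of the pivot (along the beam) and 78 mm above the beam's line, in the head's own frame. Pinched from above with the fingers either side along the tilt axis, it can be led round the pivot, turning between the fingers. Frame as the head's.
- climate_meter: Bystander: small white room thermometer, 42 x 62 x 58 mm. Origin: centre of its underside.
- empty_pot: Bystander: empty black nursery pot, 68 mm across, 58 mm high, no cap and no seedling. Origin: centre of its underside.
- tablet: Bystander: black tablet, 124 x 180 x 9 mm, lying flat. Origin: centre of its underside.
- dibber: Bystander: wooden dibber, 28 x 158 x 28 mm, lying. Origin: centre of its underside.
Mind the look-alikes: they are no part of the job. What is shaped like the part that bears cap_4_knob but blue is not meant. Leave any yellow look-alike of the part that bears pot_3_mid alone.

How it is judged:
By the outcome, as a careful person would: the job done as asked, in the order asked, and still so for the second after the job is handed in, with the robot touching nothing.
Of cap_1, cap_2, cap_3, cap_4 only 2 to 3 are there at a start; the rules pass over those that are not, and their reading is None.
At some moment in a run one of tray, rack, pot_1s, pot_2s, pot_3s, pot_4s may be knocked a few centimetres aside while the robot is not near it.
It also fails if it takes over 208 s, if anything falls off the work surface, if the arm or the gripper's body presses on something with over 40 N, if the wrist force passes 120 N, or if a joint passes its speed limit or range.

## Working session

There is one attempt and no reset: what is moved stays moved. The work goes in short steps, Python scripts to look and compute and a tool call to move; the robot and the scene stay as the last step left them, time stands still between calls to the robot, and variables do not carry over. Pictures are saved under pics/ and viewed, at most 14 in all, crops included, and the job is handed in when it is done.

Besides the shell and the picture viewer there is one more tool, called after "Call:" in YAML: its name, and indented under it one key for each argument. apply_moves: Moves the arm, as the interface text tells. Its arguments: {"type":"object","properties":{"targets":{"type":"array","items":{"type":"object","properties":{"dp":{"type":"array","items":{"type":"number"}},"yaw":{"type":"number"}}}},"grip":{"type":"number"},"squeeze":{"type":"number"}},"required":["targets"]}

```bash
ls; mkdir -p pics; cat > h.py <<'E'
import numpy as np, cv2
from plant import get_state, cams, r
def cap(n):
    d=cams.capture(n); np.savez('%s.npz'%n,**d); return d
def cloud(d):
    z=d['range_z'].astype(float); v,u=np.indices(z.shape)
    P=np.stack([(u-d['cx'])/d['fx']*z,(v-d['cy'])/d['fy']*z,z],-1)
    W=(P-d['t'])@d['R']; W[z<=0]=np.nan; return W
def save(d,n): cv2.imwrite('pics/'+n,d['image'][:,:,::-1])
E
python3 - <<'E'
from h import *
for n in('scene','top'):
    d=cap(n); save(d,n+'0.png'); print(n,d['fx'],-d['R'].T@d['t'],d['R'].round(2).tolist())
s=get_state(); print(s)
E
```

```text
pics
scene 447.3992813553204 [-0.16058751 -1.23231862  1.06390127] [[0.89, -0.46, 0.02], [-0.23, -0.48, -0.85], [0.4, 0.75, -0.53]]
top 466.9152495732144 [0.31415449 0.0074589  1.71681751] [[-0.02, -1.0, -0.02], [-0.99, 0.02, -0.13], [0.13, 0.01, -0.99]]
{'time_s': 0.1, 'joints': array([-4.97263174e+01,  2.05857960e+01,  6.38839591e-01, -1.78545212e-02,
       -7.01349675e+01, -1.65056622e+01]), 'qd': array([ 0.00266155, -0.17652642,  0.07088252,  0.05515469, -0.04504569,
        0.02539514]), 'joint_torque': array([-8.44107090e-04, -5.84161949e+01,  2.93752295e+01,  7.01558232e+00,
        1.01333534e-02, -5.06027800e-05]), 'tcp_pos': array([ 0.27185144, -0.61739565,  0.24773191]), 'eef_rot': array([ 1.79916683e+02, -7.18386077e-03, -1.56238053e+02]), 'contact_force': array([ 0.58840834, -0.44306177, -0.77466988]), 'moment': array([-0.02733336, -0.00711299,  0.01139639]), 'gripper_force': 0.0, 'gripper_width': 0.08764837062421844}
```

View pics/scene0.png

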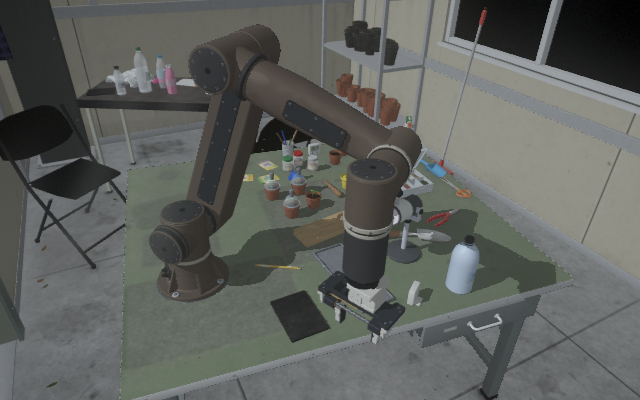

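View pics/top0.png

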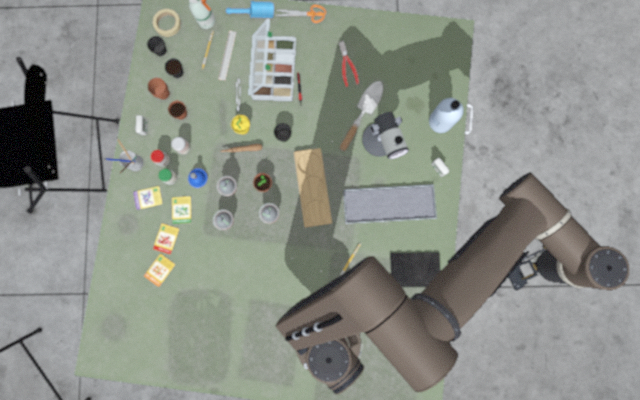

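The top view shows capped pots near (227,185), (222,219) and (268,212), and an uncapped seedling pot at (262,182). The look-alikes are a blue one at (198,177), a yellow one at (241,124) and a black empty pot at (283,131). The rack is at (313,187), the tray at (390,203) and the lamp at (388,137). I'll enlarge a crop to confirm.

```bash
python3 - <<'E'
from h import *
d=dict(np.load('top.npz')); im=d['image'][:,:,::-1]
cv2.imwrite('pics/crop1.png',cv2.resize(im[95:245,180:450],None,fx=2.96,fy=2.96,interpolation=cv2.INTER_CUBIC))
W=cloud(d)
for u,v in [(227,185),(222,219),(268,212),(262,182),(198,177),(241,124),(283,131),(313,187),(390,203),(388,137),(240,148),(440,166),(415,268)]:
    print(u,v,W[v,u].round(3))
# top-of-things: height map clusters
Z=W[:,:,2]
for lo,hi in((.105,.135),(.05,.07)):
    m=((Z>lo)&(Z<hi)).astype(np.uint8); m[:, :150]=0;m[:,480:]=0; m[245:]=0
    n,l,s,c=cv2.connectedComponentsWithStats(m)
    for i in range(1,n):
        if s[i,4]>8: print(lo,c[i].round(1),s[i,4],np.nanmean(W[l==i],0).round(3))
E
```

```text
227 185 [0.558 0.344 0.096]
222 219 [0.436 0.355 0.121]
268 212 [0.457 0.196 0.128]
262 182 [0.568 0.223 0.083]
198 177 [0.598 0.462 0.042]
241 124 [0.789 0.303 0.057]
283 131 [ 0.775  0.154 -0.   ]
313 187 [0.557 0.044 0.008]
390 203 [ 0.492 -0.238  0.011]
388 137 [ 0.681 -0.205  0.247]
240 148 [0.706 0.312 0.026]
440 166 [ 0.618 -0.415  0.057]
415 268 [ 0.255 -0.32   0.002]
0.105 [199.   11.1] 84 [1.197 0.447 0.122]
0.105 [258.6  59.5] 189 [1.008 0.229 0.12 ]
0.105 [442.6 118.9] 87 [ 0.773 -0.417  0.121]
0.105 [223.4 183.4] 27 [0.559 0.351 0.124]
0.105 [267.4 211.6] 28 [0.459 0.199 0.125]
0.105 [219.5 218.3] 30 [0.439 0.363 0.127]
0.05 [206.4  19.4] 54 [1.198 0.435 0.06 ]
0.05 [252.2  63.9] 135 [1.018 0.261 0.06 ]
0.05 [152.3  37.4] 11 [1.134 0.641 0.054]
0.05 [161.   37.9] 10 [1.13  0.607 0.056]
0.05 [159.9  50. ] 27 [1.083 0.61  0.056]
0.05 [172.  60.] 24 [1.042 0.564 0.055]
0.05 [166.   63.2] 10 [1.029 0.585 0.057]
0.05 [175.   70.1] 64 [1.003 0.552 0.055]
0.05 [154.9  83.6] 62 [0.95  0.624 0.059]
0.05 [163.4  92.7] 47 [0.914 0.591 0.06 ]
0.05 [172.2 110. ] 29 [0.849 0.559 0.054]
0.05 [183.4 113.9] 9 [0.832 0.516 0.057]
0.05 [438. 124.] 43 [ 0.772 -0.415  0.061]
0.05 [239.2 117.3] 27 [0.815 0.31  0.056]
0.05 [240.5 123.5] 13 [0.791 0.305 0.056]
0.05 [277.6 125.5] 12 [0.781 0.169 0.056]
0.05 [245.  130.4] 19 [0.765 0.289 0.054]
0.05 [235.4 130.1] 9 [0.767 0.323 0.056]
0.05 [179.3 144. ] 119 [0.717 0.526 0.065]
0.05 [158.  156.5] 110 [0.672 0.603 0.064]
0.05 [441.7 166.1] 108 [ 0.617 -0.421  0.058]
0.05 [166.2 175.4] 125 [0.602 0.571 0.064]
0.05 [260.3 177.6] 43 [0.589 0.232 0.055]
0.05 [228.4 186.2] 100 [0.559 0.346 0.062]
0.05 [269.2 187. ] 10 [0.554 0.2   0.056]
0.05 [270.3 214. ] 100 [0.456 0.196 0.062]
0.05 [224.8 220.2] 110 [0.437 0.358 0.062]
```

View pics/crop1.png

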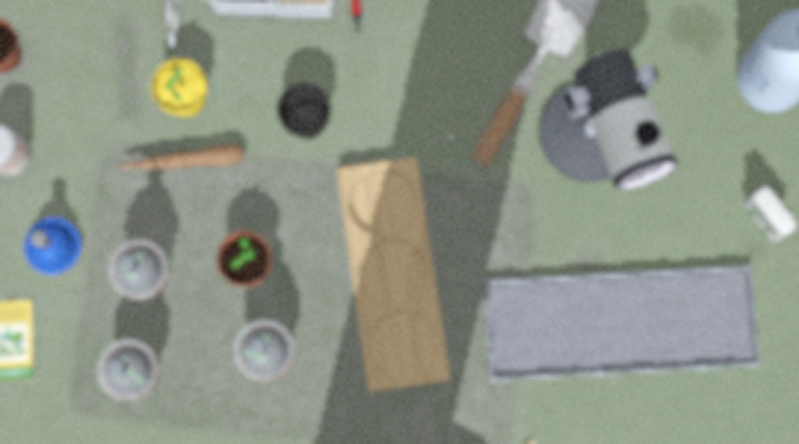

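Identities confirmed: the clear-capped pots are at top-view (227,185), (222,219) and (268,212), and the uncapped terracotta pot is at (262,182). I'm leaving the blue, yellow and black ones. Next I'll measure the rack, tray and lamp.

```bash
cat >> h.py <<'E'
from scipy.optimize import least_squares
def rect(W,box,zlo,zhi):
    Z=W[...,2]; m=(W[...,0]>box[0])&(W[...,0]<box[1])&(W[...,1]>box[2])&(W[...,1]<box[3])&(Z>zlo)&(Z<zhi)
    return m
E
python3 - <<'E'
from h import *
d=dict(np.load('top.npz')); W=cloud(d)
m=rect(W,(.38,.72,-.03,.14),.017,.035).astype(np.uint8)
m=cv2.morphologyEx(m,cv2.MORPH_CLOSE,np.ones((5,5)))
n,l,s,c=cv2.connectedComponentsWithStats(m); i=1+s[1:,4].argmax()
p=W[(l==i)&np.isfinite(W[...,0])]
print('rack',cv2.minAreaRect(p[:,:2].astype(np.float32)),p[:,2].mean())
m=rect(W,(.36,.6,-.5,-.05),.004,.03)
p=W[m]; n,l,s,c=cv2.connectedComponentsWithStats(m.astype(np.uint8)); i=1+s[1:,4].argmax(); p=W[l==i]
print('tray',cv2.minAreaRect(p[:,:2].astype(np.float32)),p[:,2].mean(),np.percentile(p[:,0],[1,99]))
m=rect(W,(.5,.8,-.36,-.08),.12,.34)
p=W[m]; print('lamp',len(p),p.min(0).round(3),p.max(0).round(3))
u,v=399,140
print('knob',W[v-2:v+3,u-2:u+3].reshape(-1,3).round(3)[::4])
m=rect(W,(.55,.85,-.36,-.05),.005,.03); p=W[m]; print('foot',p.min(0),p.max(0),len(p))
ds=dict(np.load('scene.npz')); 
for q in [(.675,-.235,.27),(.68,-.2,.21)]:
    c=ds['R']@q+ds['t']; print(c[:2]/c[2]*ds['fx']+[ds['cx'],ds['cy']])
    c=d['R']@q+d['t']; print(c[:2]/c[2]*d['fx']+[d['cx'],d['cy']])
im=ds['image'][:,:,::-1]
cv2.imwrite('pics/crop2.png',cv2.resize(im[130:310,240:480],None,fx=3.3,fy=3.3,interpolation=cv2.INTER_CUBIC))
E
```

```text
rack ((0.5557149648666382, 0.044272471219301224), (0.2814423143863678, 0.0999114140868187), 7.3309855461120605) 0.0182795246048553
tray ((0.4842914044857025, -0.23555664718151093), (0.15047244727611542, 0.3434750437736511), 2.5309529304504395) 0.00941238182656045 [0.423991   0.55438142]
lamp 1066 [ 0.62  -0.273  0.166] [ 0.771 -0.156  0.314]
knob [[ 0.663 -0.225  0.305]
 [ 0.661 -0.236  0.312]
 [ 0.658 -0.232  0.313]
 [ 0.655 -0.23   0.31 ]
 [ 0.655 -0.228  0.299]
 [ 0.65  -0.224  0.305]
 [ 0.651 -0.237  0.302]]
foot [ 0.55004786 -0.3597929   0.00500424] [ 0.84998981 -0.05049877  0.02998963] 1220
[401.84381413 198.88336339]
[398.45038745 136.89189396]
[395.09529027 208.26563066]
[384.8689153  140.12914509]
```

View pics/crop2.png

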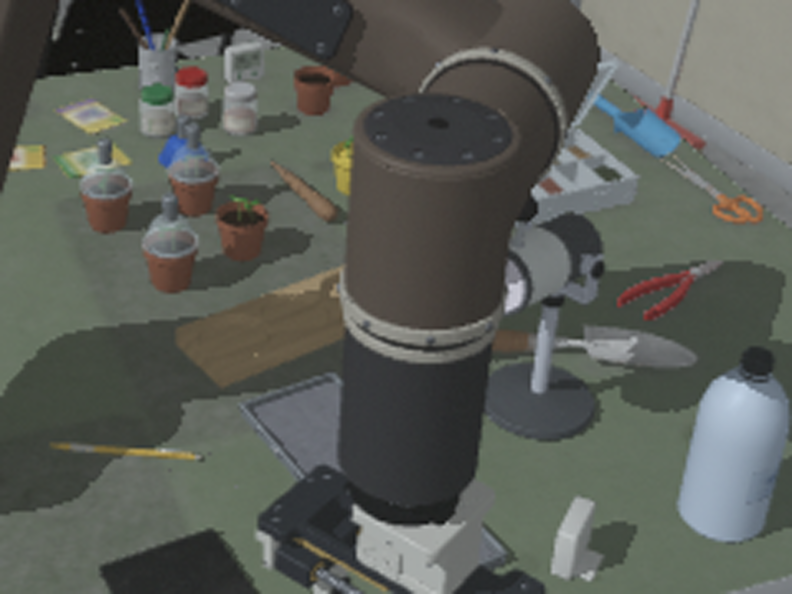

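The rack centre is (0.556,0.044) with yaw 7.3°. The tray centre is about (0.486,-0.236) with yaw about 2.3°. I'll go to the first cap, the one near (0.458,0.198).

Call:
apply_moves:
  targets:
    - {"dp": [0.186, 0.816, 0.0], "yaw": 68}
    - {"dp": [0.186, 0.816, 0.0], "yaw": 68}
    - {"dp": [0.186, 0.816, 0.0], "yaw": 68}
    - {"dp": [0.186, 0.816, 0.0], "yaw": 68}
    - {"dp": [0.186, 0.816, 0.0], "yaw": 68}
    - {"dp": [0.186, 0.816, 0.0], "yaw": 68}
    - {"dp": [0.186, 0.816, 0.0], "yaw": 68}
    - {"dp": [0.186, 0.816, 0.0], "yaw": 68}
    - {"dp": [0.186, 0.816, 0.0], "yaw": 68}
    - {"dp": [0.186, 0.816, 0.0], "yaw": 68}
    - {"dp": [0.186, 0.816, 0.0], "yaw": 68}
    - {"dp": [0.186, 0.816, 0.0], "yaw": 68}
    - {"dp": [0.186, 0.816, 0.0], "yaw": 68}
    - {"dp": [0.186, 0.816, 0.0], "yaw": 68}
    - {"dp": [0.186, 0.816, 0.0], "yaw": 68}
    - {"dp": [0.186, 0.816, 0.0], "yaw": 68}
    - {"dp": [0.186, 0.816, 0.0], "yaw": 68}
    - {"dp": [0.186, 0.816, 0.0], "yaw": 68}
    - {"dp": [0.186, 0.816, 0.0], "yaw": 68}
    - {"dp": [0.186, 0.816, 0.0], "yaw": 68}
  grip: -1
  squeeze: 15

```text
time_s: 1.77
tcp_pos: [0.4569, 0.1969, 0.2485]
eef_rot: [-180.0, 0.0, -88.2]
contact_force: [1.1, -1.1, 0.5]
gripper_width: 0.0879
gripper_force: 0.0
```

```bash
cat > lamp.py <<'E'
from h import *
def cyl(p,q):
    px,py,s,t=q
    b=np.array([-np.cos(t)*np.cos(s),-np.cos(t)*np.sin(s),-np.sin(t)])
    return b
def fit(names=('top','scene')):
    pts=[];ims=[]
    for n in names:
        d=dict(np.load(n+'.npz')); W=cloud(d); m=rect(W,(.55,.82,-.36,-.08),.14,.30)
        pts.append(W[m])
    p=np.vstack(pts)
    def res(q):
        P=np.array([q[0],q[1],.21]); b=cyl(p,q); v=p-P; a=v@b
        rad=np.linalg.norm(v-np.outer(a,b),axis=1)-.036
        # finite cylinder with lens cap
        r_=np.where((a>-.032)&(a<.106),rad,np.where(a>=.106,np.minimum(np.abs(rad),np.abs(a-.108)),.02))
        return np.clip(r_,-.02,.02)
    best=None
    for s in np.arange(-.6,1.3,.2):
        for t in(-.3,0,.3,.6,.9):
            f=least_squares(res,[.70,-.205,s,t],loss='soft_l1',f_scale=.003)
            if best is None or f.cost<best.cost: best=f
    q=best.x; b=cyl(p,q); up=np.array([-np.sin(q[3])*np.cos(q[2]),-np.sin(q[3])*np.sin(q[2]),np.cos(q[3])])
    P=np.array([q[0],q[1],.21])
    print('lamp',q.round(4),'med',np.median(np.abs(best.fun)).round(4),'lens',(P+.1085*b).round(4),'knob',(P+.085*b+.078*up).round(4),[len(x) for x in pts])
    return q
if __name__=='__main__': fit()
E
python3 - <<'E'
from h import *
import lamp
ds=cap('scene'); save(ds,'scene1.png'); d=cap('top')
q=lamp.fit(); lamp.fit(('scene',))
W=cloud(ds)
m=rect(W,(.36,.6,-.5,-.05),.006,.03)
n,l,s,c=cv2.connectedComponentsWithStats(m.astype(np.uint8)); i=1+s[1:,4].argmax(); p=W[l==i]
print('tray',cv2.minAreaRect(p[:,:2].astype(np.float32)))
E
```

```text
lamp [ 0.7337 -0.2086  0.3023 -0.08  ] med 0.0023 lens [ 0.6305 -0.2408  0.2187] knob [ 0.6588 -0.2319  0.2945] [1020, 933]
lamp [ 0.7316 -0.2096  0.2889 -0.1156] med 0.0023 lens [ 0.6283 -0.2403  0.2225] knob [ 0.6593 -0.231   0.2973] [933]
tray ((0.48903724551200867, -0.23043395578861237), (0.12932360172271729, 0.3529171347618103), 2.170236825942993)
```

View pics/scene1.png

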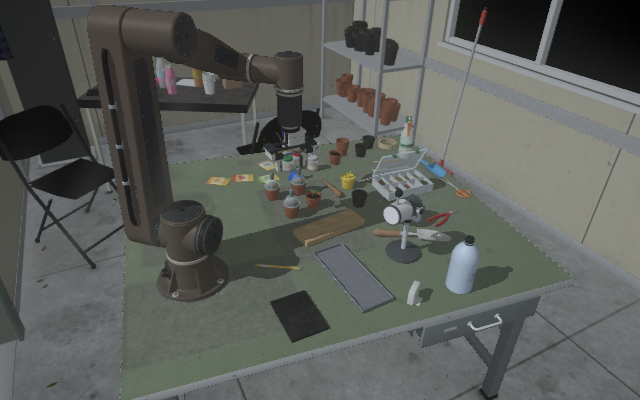

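Call:
apply_moves:
  targets:
    - {"dp": [0.0, 0.0, -0.035]}
    - {"dp": [0.0, 0.0, -0.07]}
    - {"dp": [0.0, 0.0, -0.1]}
    - {"dp": [0.0, 0.0, -0.115]}
    - {"dp": [0.0, 0.0, -0.126]}
    - {"dp": [0.0, 0.0, -0.126]}

```text
$.targets[0]: bad value
```

Call:
apply_moves:
  targets:
    - {"dp": [0.0, 0.0, 0.0]}
    - {"dp": [0.0, 0.0, 0.0]}
    - {"dp": [0.0, 0.0, 0.0]}
    - {"dp": [0.0, 0.0, 0.0]}
    - {"dp": [0.0, 0.0, 0.0]}
    - {"dp": [0.0, 0.0, 0.0]}
    - {"dp": [0.0, 0.0, 0.0]}
    - {"dp": [0.0, 0.0, 0.0]}
  grip: 1
  squeeze: 12

```text
$.targets[0]: bad value
```

The scene view shows the tray at (352,275), the rack at (330,226) and the lamp at (403,215), all unobstructed. Both moves were refused because every row needs a yaw value.

Call:
apply_moves:
  targets:
    - {"dp": [0.0, 0.0, -0.035], "yaw": 0}
    - {"dp": [0.0, 0.0, -0.07], "yaw": 0}
    - {"dp": [0.0, 0.0, -0.1], "yaw": 0}
    - {"dp": [0.0, 0.0, -0.115], "yaw": 0}
    - {"dp": [0.0, 0.0, -0.126], "yaw": 0}
    - {"dp": [0.0, 0.0, -0.126], "yaw": 0}

```text
time_s: 2.37
tcp_pos: [0.4557, 0.1933, 0.1199]
eef_rot: [179.8, -0.2, -88.3]
contact_force: [-0.3, -0.6, 0.0]
gripper_width: 0.0873
gripper_force: 0.0
```

Call:
apply_moves:
  targets:
    - {"dp": [0.0, 0.0, 0.0], "yaw": 0}
    - {"dp": [0.0, 0.0, 0.0], "yaw": 0}
    - {"dp": [0.0, 0.0, 0.0], "yaw": 0}
    - {"dp": [0.0, 0.0, 0.0], "yaw": 0}
    - {"dp": [0.0, 0.0, 0.0], "yaw": 0}
    - {"dp": [0.0, 0.0, 0.0], "yaw": 0}
    - {"dp": [0.0, 0.0, 0.0], "yaw": 0}
    - {"dp": [0.0, 0.0, 0.0], "yaw": 0}
  grip: 1
  squeeze: 12

```text
time_s: 3.03
tcp_pos: [0.4572, 0.1948, 0.1227]
eef_rot: [-180.0, 0.0, -88.2]
contact_force: [1.1, 0.8, -0.4]
gripper_width: 0.0399
gripper_force: 0.0
```

Call:
apply_moves:
  targets:
    - {"dp": [0.0, 0.0, 0.02], "yaw": 0}
    - {"dp": [0.0, 0.0, 0.05], "yaw": 0}
    - {"dp": [0.0, 0.0, 0.09], "yaw": 0}
    - {"dp": [0.0, 0.0, 0.12], "yaw": 0}
    - {"dp": [0.0, 0.0, 0.12], "yaw": 0}
    - {"dp": [0.0, 0.0, 0.12], "yaw": 0}

```text
time_s: 3.53
tcp_pos: [0.4579, 0.1954, 0.2446]
eef_rot: [-179.8, 0.2, -88.2]
contact_force: [-0.2, 1.1, -0.8]
gripper_width: 0.0023
gripper_force: 0.0
```

The fingers needed more time to close, so I lifted empty. I'll redo it with the gripper half open.

Call:
apply_moves:
  targets:
    - {"dp": [0.0, 0.0, 0.0], "yaw": 0}
    - {"dp": [0.0, 0.0, 0.0], "yaw": 0}
    - {"dp": [0.0, 0.0, 0.0], "yaw": 0}
    - {"dp": [0.0, 0.0, 0.0], "yaw": 0}
    - {"dp": [0.0, 0.0, 0.0], "yaw": 0}
    - {"dp": [0.0, 0.0, -0.03], "yaw": 0}
    - {"dp": [0.0, 0.0, -0.06], "yaw": 0}
    - {"dp": [0.0, 0.0, -0.09], "yaw": 0}
    - {"dp": [0.0, 0.0, -0.11], "yaw": 0}
    - {"dp": [0.0, 0.0, -0.12], "yaw": 0}
    - {"dp": [0.0, 0.0, -0.12], "yaw": 0}
  grip: 0

```text
time_s: 4.45
tcp_pos: [0.4562, 0.1938, 0.1203]
eef_rot: [179.8, -0.2, -88.2]
contact_force: [1.0, -0.1, 0.1]
gripper_width: 0.0441
gripper_force: 0.0
```

Call:
apply_moves:
  targets:
    - {"dp": [0.0, 0.0, 0.0], "yaw": 0}
    - {"dp": [0.0, 0.0, 0.0], "yaw": 0}
    - {"dp": [0.0, 0.0, 0.0], "yaw": 0}
    - {"dp": [0.0, 0.0, 0.0], "yaw": 0}
    - {"dp": [0.0, 0.0, 0.0], "yaw": 0}
    - {"dp": [0.0, 0.0, 0.0], "yaw": 0}
    - {"dp": [0.0, 0.0, 0.0], "yaw": 0}
    - {"dp": [0.0, 0.0, 0.0], "yaw": 0}
  grip: 1

```text
time_s: 5.12
tcp_pos: [0.4578, 0.1952, 0.1233]
eef_rot: [-179.9, 0.0, -88.2]
contact_force: [0.7, 0.3, 4.8]
gripper_width: 0.0196
gripper_force: 12.0
```

Call:
apply_moves:
  targets:
    - {"dp": [0.0, 0.0, 0.02], "yaw": 0}
    - {"dp": [0.0, 0.0, 0.05], "yaw": 0}
    - {"dp": [0.0, 0.0, 0.08], "yaw": 0}
    - {"dp": [0.03, -0.023, 0.08], "yaw": 0}
    - {"dp": [0.06, -0.046, 0.08], "yaw": 0}
    - {"dp": [0.09, -0.069, 0.08], "yaw": 0}
    - {"dp": [0.12, -0.092, 0.08], "yaw": 0}
    - {"dp": [0.15, -0.115, 0.08], "yaw": 0}
    - {"dp": [0.175, -0.13, 0.08], "yaw": 0}
    - {"dp": [0.187, -0.14, 0.07], "yaw": 0}
    - {"dp": [0.187, -0.14, 0.04], "yaw": 0}
    - {"dp": [0.187, -0.14, 0.01], "yaw": 0}
    - {"dp": [0.187, -0.14, -0.02], "yaw": 0}
    - {"dp": [0.187, -0.14, -0.033], "yaw": 0}
    - {"dp": [0.187, -0.14, -0.04], "yaw": 0}
    - {"dp": [0.187, -0.14, -0.04], "yaw": 0}
    - {"dp": [0.187, -0.14, -0.04], "yaw": 0}

```text
time_s: 6.53
tcp_pos: [0.6432, 0.0547, 0.0815]
eef_rot: [179.9, -0.0, -88.2]
contact_force: [-0.5, 0.4, 0.2]
gripper_width: 0.0197
gripper_force: 12.0
```

Call:
apply_moves:
  targets:
    - {"dp": [0.0, 0.0, 0.0], "yaw": 0}
    - {"dp": [0.0, 0.0, 0.0], "yaw": 0}
    - {"dp": [0.0, 0.0, 0.0], "yaw": 0}
    - {"dp": [0.0, 0.0, 0.0], "yaw": 0}
    - {"dp": [0.0, 0.0, 0.03], "yaw": 0}
    - {"dp": [0.0, 0.0, 0.06], "yaw": 0}
    - {"dp": [0.0, 0.0, 0.1], "yaw": 0}
    - {"dp": [0.0, 0.0, 0.14], "yaw": 0}
    - {"dp": [0.0, 0.0, 0.16], "yaw": 0}
    - {"dp": [0.0, 0.0, 0.16], "yaw": 0}
  grip: 0

```text
time_s: 7.37
tcp_pos: [0.6467, 0.0552, 0.2495]
eef_rot: [-179.4, 0.1, -88.2]
contact_force: [-0.2, 0.3, 0.6]
gripper_width: 0.0438
gripper_force: 0.0
```

```bash
python3 - <<'E'
from h import *
print(get_state()['tcp_pos'])
d=cap('scene'); W=cloud(d); save(d,'scene2.png')
dt=cap('top'); Wt=cloud(dt)
for n,W in(('s',W),('t',Wt)):
  for b,lo,hi in(((.38,.62,.15,.42),.10,.135),((.4,.72,-.02,.12),.055,.095)):
    m=rect(W,b,lo,hi).astype(np.uint8); k,l,s,c=cv2.connectedComponentsWithStats(m)
    for i in range(1,k):
        if s[i,4]>8: print(n,c[i].round(),s[i,4],np.median(W[l==i],0).round(3),W[l==i][:,2].max().round(3))
im=d['image'][:,:,::-1]
cv2.imwrite('pics/crop3.png',cv2.resize(im[150:280,240:420],None,fx=4,fy=4,interpolation=cv2.INTER_CUBIC))
E
```

```text
[0.64667326 0.0551589  0.24953404]
s [298. 170.] 32 [0.559 0.348 0.12 ] 0.132
s [271. 175.] 36 [0.436 0.357 0.116] 0.134
s [347. 208.] 39 [0.639 0.052 0.071] 0.088
t [220. 219.] 35 [0.438 0.363 0.125] 0.134
```

View pics/crop3.png

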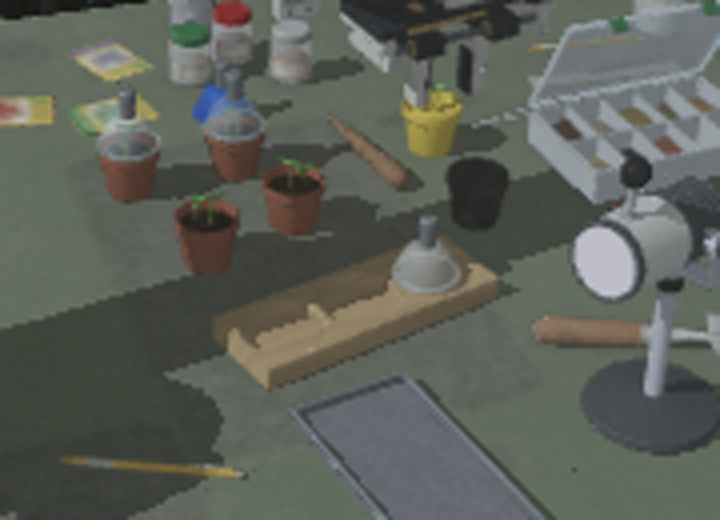

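The first cap stands knob-up in the far well, at crop (426,230). Now the cap at (0.560,0.349).

Call:
apply_moves:
  targets:
    - {"dp": [-0.01, 0.035, 0.0], "yaw": 0}
    - {"dp": [-0.021, 0.073, 0.0], "yaw": 0}
    - {"dp": [-0.032, 0.112, 0.0], "yaw": 0}
    - {"dp": [-0.043, 0.15, 0.0], "yaw": 0}
    - {"dp": [-0.054, 0.188, 0.0], "yaw": 0}
    - {"dp": [-0.065, 0.226, 0.0], "yaw": 0}
    - {"dp": [-0.076, 0.262, 0.0], "yaw": 0}
    - {"dp": [-0.084, 0.285, 0.0], "yaw": 0}
    - {"dp": [-0.085, 0.293, 0.0], "yaw": 0}
    - {"dp": [-0.085, 0.293, 0.0], "yaw": 0}
    - {"dp": [-0.085, 0.293, -0.03], "yaw": 0}
    - {"dp": [-0.085, 0.293, -0.06], "yaw": 0}
    - {"dp": [-0.085, 0.293, -0.09], "yaw": 0}
    - {"dp": [-0.085, 0.293, -0.11], "yaw": 0}
    - {"dp": [-0.085, 0.293, -0.12], "yaw": 0}
    - {"dp": [-0.085, 0.293, -0.12], "yaw": 0}
  grip: 0

```text
time_s: 8.8
tcp_pos: [0.5588, 0.3458, 0.1199]
eef_rot: [179.8, -0.2, -88.3]
contact_force: [0.1, -0.2, 0.0]
gripper_width: 0.044
gripper_force: 0.0
```

Call:
apply_moves:
  targets:
    - {"dp": [0.0, 0.0, 0.0], "yaw": 0}
    - {"dp": [0.0, 0.0, 0.0], "yaw": 0}
    - {"dp": [0.0, 0.0, 0.0], "yaw": 0}
    - {"dp": [0.0, 0.0, 0.0], "yaw": 0}
    - {"dp": [0.0, 0.0, 0.0], "yaw": 0}
    - {"dp": [0.0, 0.0, 0.0], "yaw": 0}
    - {"dp": [0.0, 0.0, 0.0], "yaw": 0}
    - {"dp": [0.0, 0.0, 0.0], "yaw": 0}
  grip: 1

```text
time_s: 9.47
tcp_pos: [0.5597, 0.3482, 0.1235]
eef_rot: [-179.9, 0.0, -88.2]
contact_force: [0.8, -0.9, 6.6]
gripper_width: 0.0195
gripper_force: 12.0
```

Call:
apply_moves:
  targets:
    - {"dp": [0.0, 0.0, 0.02], "yaw": 0}
    - {"dp": [0.0, 0.0, 0.05], "yaw": 0}
    - {"dp": [0.0, 0.0, 0.08], "yaw": 0}
    - {"dp": [0.0, -0.03, 0.09], "yaw": 0}
    - {"dp": [0.0, -0.065, 0.09], "yaw": 0}
    - {"dp": [0.0, -0.1, 0.09], "yaw": 0}
    - {"dp": [-0.001, -0.14, 0.09], "yaw": 0}
    - {"dp": [-0.002, -0.18, 0.09], "yaw": 0}
    - {"dp": [-0.003, -0.22, 0.09], "yaw": 0}
    - {"dp": [-0.004, -0.255, 0.09], "yaw": 0}
    - {"dp": [-0.004, -0.285, 0.09], "yaw": 0}
    - {"dp": [-0.004, -0.304, 0.08], "yaw": 0}
    - {"dp": [-0.004, -0.304, 0.05], "yaw": 0}
    - {"dp": [-0.004, -0.304, 0.015], "yaw": 0}
    - {"dp": [-0.004, -0.304, -0.018], "yaw": 0}
    - {"dp": [-0.004, -0.304, -0.033], "yaw": 0}
    - {"dp": [-0.004, -0.304, -0.04], "yaw": 0}
    - {"dp": [-0.004, -0.304, -0.04], "yaw": 0}
    - {"dp": [-0.004, -0.304, -0.04], "yaw": 0}

```text
time_s: 11.05
tcp_pos: [0.5552, 0.0438, 0.0826]
eef_rot: [180.0, -0.0, -88.2]
contact_force: [0.8, 0.5, -0.2]
gripper_width: 0.0196
gripper_force: 12.0
```

Call:
apply_moves:
  targets:
    - {"dp": [0.0, 0.0, 0.0], "yaw": 0}
    - {"dp": [0.0, 0.0, 0.0], "yaw": 0}
    - {"dp": [0.0, 0.0, 0.0], "yaw": 0}
    - {"dp": [0.0, 0.0, 0.0], "yaw": 0}
    - {"dp": [0.0, 0.0, 0.03], "yaw": 0}
    - {"dp": [0.0, 0.0, 0.06], "yaw": 0}
    - {"dp": [0.0, 0.0, 0.1], "yaw": 0}
    - {"dp": [0.0, 0.0, 0.14], "yaw": 0}
    - {"dp": [0.0, 0.0, 0.16], "yaw": 0}
    - {"dp": [0.0, 0.0, 0.16], "yaw": 0}
  grip: 0

```text
time_s: 11.88
tcp_pos: [0.5577, 0.0443, 0.249]
eef_rot: [-179.4, 0.1, -88.2]
contact_force: [-0.0, 0.3, 0.2]
gripper_width: 0.0438
gripper_force: 0.0
```

```bash
cat > chk.py <<'E'
from h import *
print(get_state()['tcp_pos'])
for n in('scene','top'):
  d=cap(n); W=cloud(d); 
  for b,lo,hi in(((.38,.62,.15,.42),.10,.135),((.4,.72,-.02,.12),.055,.095)):
    m=rect(W,b,lo,hi).astype(np.uint8); k,l,s,c=cv2.connectedComponentsWithStats(m)
    for i in range(1,k):
        if s[i,4]>8: print(n,c[i].round(),s[i,4],np.median(W[l==i],0).round(3),W[l==i][:,2].max().round(3))
E
python3 chk.py
```

```text
[0.55772937 0.04432848 0.24897133]
scene [271. 175.] 34 [0.438 0.36  0.118] 0.132
scene [347. 208.] 38 [0.639 0.053 0.072] 0.092
scene [329. 214.] 41 [0.551 0.042 0.076] 0.091
top [220. 219.] 24 [0.436 0.364 0.126] 0.133
```

Call:
apply_moves:
  targets:
    - {"dp": [-0.012, 0.033, 0.0], "yaw": 0}
    - {"dp": [-0.025, 0.068, 0.0], "yaw": 0}
    - {"dp": [-0.038, 0.103, 0.0], "yaw": 0}
    - {"dp": [-0.051, 0.138, 0.0], "yaw": 0}
    - {"dp": [-0.064, 0.173, 0.0], "yaw": 0}
    - {"dp": [-0.077, 0.208, 0.0], "yaw": 0}
    - {"dp": [-0.09, 0.243, 0.0], "yaw": 0}
    - {"dp": [-0.103, 0.278, 0.0], "yaw": 0}
    - {"dp": [-0.112, 0.303, 0.0], "yaw": 0}
    - {"dp": [-0.117, 0.317, 0.0], "yaw": 0}
    - {"dp": [-0.117, 0.317, 0.0], "yaw": 0}
    - {"dp": [-0.117, 0.317, -0.03], "yaw": 0}
    - {"dp": [-0.117, 0.317, -0.06], "yaw": 0}
    - {"dp": [-0.117, 0.317, -0.09], "yaw": 0}
    - {"dp": [-0.117, 0.317, -0.11], "yaw": 0}
    - {"dp": [-0.117, 0.317, -0.12], "yaw": 0}
    - {"dp": [-0.117, 0.317, -0.12], "yaw": 0}
  grip: 0

```text
time_s: 13.4
tcp_pos: [0.4375, 0.3586, 0.1198]
eef_rot: [179.8, -0.2, -88.3]
contact_force: [-0.3, -0.8, 0.4]
gripper_width: 0.0439
gripper_force: 0.0
```

Call:
apply_moves:
  targets:
    - {"dp": [0.0, 0.0, 0.0], "yaw": 0}
    - {"dp": [0.0, 0.0, 0.0], "yaw": 0}
    - {"dp": [0.0, 0.0, 0.0], "yaw": 0}
    - {"dp": [0.0, 0.0, 0.0], "yaw": 0}
    - {"dp": [0.0, 0.0, 0.0], "yaw": 0}
    - {"dp": [0.0, 0.0, 0.0], "yaw": 0}
    - {"dp": [0.0, 0.0, 0.0], "yaw": 0}
    - {"dp": [0.0, 0.0, 0.0], "yaw": 0}
  grip: 1

```text
time_s: 14.07
tcp_pos: [0.4387, 0.3613, 0.1235]
eef_rot: [-179.9, 0.1, -88.2]
contact_force: [-0.7, -0.3, 6.1]
gripper_width: 0.0196
gripper_force: 12.0
```

Call:
apply_moves:
  targets:
    - {"dp": [0.0, 0.0, 0.02], "yaw": 0}
    - {"dp": [0.0, 0.0, 0.05], "yaw": 0}
    - {"dp": [0.0, 0.0, 0.08], "yaw": 0}
    - {"dp": [0.0, -0.03, 0.1], "yaw": 0}
    - {"dp": [0.003, -0.065, 0.1], "yaw": 0}
    - {"dp": [0.007, -0.1, 0.1], "yaw": 0}
    - {"dp": [0.01, -0.14, 0.1], "yaw": 0}
    - {"dp": [0.014, -0.18, 0.1], "yaw": 0}
    - {"dp": [0.018, -0.22, 0.1], "yaw": 0}
    - {"dp": [0.022, -0.26, 0.1], "yaw": 0}
    - {"dp": [0.026, -0.3, 0.09], "yaw": 0}
    - {"dp": [0.028, -0.328, 0.08], "yaw": 0}
    - {"dp": [0.028, -0.328, 0.05], "yaw": 0}
    - {"dp": [0.028, -0.328, 0.015], "yaw": 0}
    - {"dp": [0.028, -0.328, -0.018], "yaw": 0}
    - {"dp": [0.028, -0.328, -0.033], "yaw": 0}
    - {"dp": [0.028, -0.328, -0.04], "yaw": 0}
    - {"dp": [0.028, -0.328, -0.04], "yaw": 0}
    - {"dp": [0.028, -0.328, -0.04], "yaw": 0}

```text
time_s: 15.65
tcp_pos: [0.4664, 0.0328, 0.0827]
eef_rot: [180.0, -0.0, -88.2]
contact_force: [1.0, -0.4, -0.1]
gripper_width: 0.0199
gripper_force: 12.0
```

Call:
apply_moves:
  targets:
    - {"dp": [0.0, 0.0, 0.0], "yaw": 0}
    - {"dp": [0.0, 0.0, 0.0], "yaw": 0}
    - {"dp": [0.0, 0.0, 0.0], "yaw": 0}
    - {"dp": [0.0, 0.0, 0.0], "yaw": 0}
    - {"dp": [0.0, 0.0, 0.03], "yaw": 0}
    - {"dp": [0.0, 0.0, 0.06], "yaw": 0}
    - {"dp": [0.0, 0.0, 0.1], "yaw": 0}
    - {"dp": [0.0, 0.0, 0.14], "yaw": 0}
    - {"dp": [0.0, 0.0, 0.16], "yaw": 0}
    - {"dp": [0.0, 0.0, 0.16], "yaw": 0}
  grip: 0

```text
time_s: 16.48
tcp_pos: [0.4687, 0.0335, 0.2484]
eef_rot: [-179.5, 0.2, -88.2]
contact_force: [0.3, -0.4, -0.6]
gripper_width: 0.0441
gripper_force: 0.0
```

Call:
apply_moves:
  targets:
    - {"dp": [0.0, -0.04, 0.04], "yaw": 0}
    - {"dp": [0.0, -0.08, 0.04], "yaw": 0}
    - {"dp": [0.0, -0.12, 0.04], "yaw": 0}
    - {"dp": [0.0, -0.16, 0.04], "yaw": 0}
    - {"dp": [0.0, -0.2, 0.04], "yaw": 0}
    - {"dp": [0.0, -0.24, 0.04], "yaw": 0}
    - {"dp": [0.0, -0.28, 0.04], "yaw": 0}
    - {"dp": [0.0, -0.28, 0.04], "yaw": 0}
    - {"dp": [0.0, -0.28, 0.04], "yaw": 0}
    - {"dp": [0.0, -0.28, 0.04], "yaw": 0}
  grip: -1

```text
time_s: 17.32
tcp_pos: [0.4658, -0.2474, 0.2822]
eef_rot: [180.0, 0.0, -88.3]
contact_force: [0.3, 0.0, -0.0]
gripper_width: 0.0879
gripper_force: 0.0
```

```bash
python3 chk.py; cat > pots.py <<'E'
from h import *
def rims(n,box=(.38,.63,.14,.42),minn=25):
    W=cloud(dict(np.load(n+'.npz')))
    m=rect(W,box,.046,.064).astype(np.uint8); m=cv2.dilate(m,np.ones((3,3)))
    k,l,s,c=cv2.connectedComponentsWithStats(m); out=[]
    for i in range(1,k):
        p=W[(l==i)&rect(W,box,.046,.064)]
        if len(p)<minn: continue
        f=least_squares(lambda q:np.hypot(p[:,0]-q[0],p[:,1]-q[1])-.033,p[:,:2].mean(0),loss='soft_l1',f_scale=.003)
        print(n,c[i].round(),len(p),f.x.round(4),np.sqrt(np.mean(f.fun**2)).round(4))
if __name__=='__main__':
    for n in('top','scene'): rims(n)
E
python3 pots.py; python3 -c "
from h import *
im=dict(np.load('top.npz'))['image'][:,:,::-1]
cv2.imwrite('pics/crop4.png',cv2.resize(im[95:245,180:450],None,fx=2.96,fy=2.96,interpolation=cv2.INTER_CUBIC))"
```

```text
[ 0.46578395 -0.24740072  0.28216513]
scene [347. 209.] 31 [0.639 0.053 0.066] 0.083
scene [329. 215.] 33 [0.549 0.043 0.068] 0.088
scene [310. 221.] 45 [0.462 0.031 0.074] 0.091
top [308. 161.] 35 [0.64  0.059 0.084] 0.094
top [311. 186.] 38 [0.553 0.049 0.081] 0.095
top [315. 210.] 35 [0.465 0.036 0.083] 0.095
top [262. 182.] 169 [0.5757 0.2231] 0.012
top [227. 186.] 163 [0.5622 0.3549] 0.0119
top [270. 213.] 158 [0.4535 0.2075] 0.0113
top [224. 220.] 152 [0.4385 0.3629] 0.0114
scene [298. 183.] 110 [0.5613 0.3522] 0.0117
scene [272. 187.] 118 [0.4375 0.3633] 0.0101
scene [312. 196.] 109 [0.5699 0.2237] 0.0119
scene [291. 205.] 130 [0.4579 0.1979] 0.012
```

View pics/crop4.png

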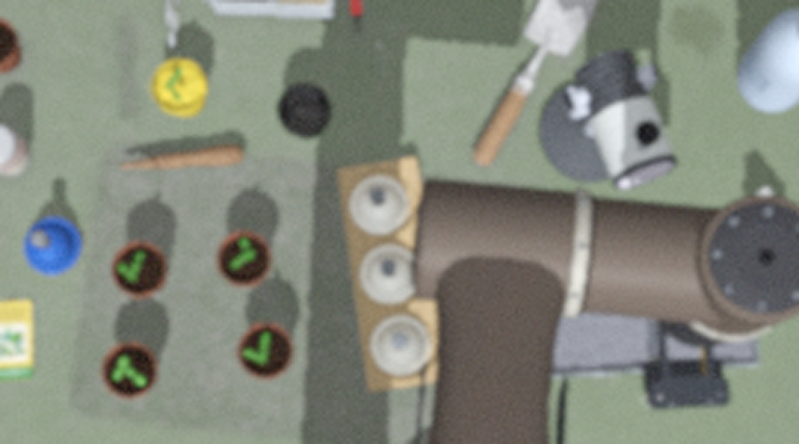

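All three caps stand knob-up in the wells, at crop (378,203), (389,268) and (400,340). Next I'll refine the pot centres.

```bash
cat > pots.py <<'E'
from h import *
def rims(n,box=(.36,.66,.12,.45),zt=.056):
    d=dict(np.load(n+'.npz')); W=cloud(d)
    m=rect(W,box,.035,.068).astype(np.uint8)
    k,l,s,c=cv2.connectedComponentsWithStats(m)
    for i in range(1,k):
        if s[i,4]<60: continue
        # enclosing rim: project pixels of the top onto z=zt and take enclosing circle of robust set
        mm=(l==i)&(W[...,2]>.046); mm=cv2.morphologyEx(mm.astype(np.uint8),cv2.MORPH_CLOSE,np.ones((3,3)))
        v,u=np.nonzero(mm)
        ray=np.stack([(u-d['cx'])/d['fx'],(v-d['cy'])/d['fy'],np.ones(len(u))],-1)@d['R']; o=-d['R'].T@d['t']
        p=o+ray*((zt-o[2])/ray[:,2])[:,None]
        ce,ra=cv2.minEnclosingCircle(p[:,:2].astype(np.float32))
        print(n,c[i].round(),len(p),'mean',p.mean(0)[:2].round(4),'circ',np.round(ce,4),round(ra,4))
if __name__=='__main__':
    for n in('top','scene'): rims(n)
E
python3 pots.py
python3 - <<'E'
from h import *
# tray edges by image gradient-free: scene depth rim points
ds=dict(np.load('scene.npz')); W=cloud(ds)
m=rect(W,(.36,.62,-.5,-.05),.009,.03); n,l,s,c=cv2.connectedComponentsWithStats(m.astype(np.uint8)); i=1+s[1:,4].argmax(); print('tray',cv2.minAreaRect(W[l==i][:,:2].astype(np.float32)))
E
```

```text
top [262. 182.] 277 mean [0.5719 0.2255] circ [0.5712 0.2247] 0.0347
top [227. 186.] 286 mean [0.5608 0.3527] circ [0.5606 0.3527] 0.0347
top [270. 213.] 263 mean [0.4596 0.1978] circ [0.4587 0.1987] 0.0342
top [224. 220.] 280 mean [0.4383 0.3635] circ [0.4382 0.3637] 0.0345
scene [298. 183.] 125 mean [0.5593 0.3485] circ [0.5572 0.346 ] 0.0457
scene [272. 188.] 134 mean [0.4362 0.3589] circ [0.4357 0.3588] 0.0425
scene [312. 197.] 124 mean [0.566  0.2206] circ [0.5647 0.2195] 0.0423
scene [291. 206.] 154 mean [0.4564 0.1942] circ [0.4569 0.1934] 0.0418
tray ((0.48805874586105347, -0.23688893020153046), (0.1284363567829132, 0.3374656140804291), 2.48913836479187)
```

Call:
apply_moves:
  targets:
    - {"dp": [0.009, 0.04, 0.0], "yaw": 0}
    - {"dp": [0.018, 0.08, 0.0], "yaw": 0}
    - {"dp": [0.026, 0.12, 0.0], "yaw": 0}
    - {"dp": [0.035, 0.16, 0.0], "yaw": 0}
    - {"dp": [0.044, 0.2, 0.0], "yaw": 0}
    - {"dp": [0.053, 0.24, 0.0], "yaw": 0}
    - {"dp": [0.062, 0.28, 0.0], "yaw": 0}
    - {"dp": [0.071, 0.32, 0.0], "yaw": 0}
    - {"dp": [0.08, 0.36, 0.0], "yaw": 0}
    - {"dp": [0.088, 0.4, 0.0], "yaw": 0}
    - {"dp": [0.097, 0.44, -0.02], "yaw": 0}
    - {"dp": [0.104, 0.465, -0.05], "yaw": 0}
    - {"dp": [0.104, 0.471, -0.07], "yaw": 0}
    - {"dp": [0.104, 0.471, -0.09], "yaw": 0}
    - {"dp": [0.104, 0.471, -0.12], "yaw": 0}
    - {"dp": [0.104, 0.471, -0.15], "yaw": 0}
    - {"dp": [0.104, 0.471, -0.15], "yaw": 0}
    - {"dp": [0.104, 0.471, -0.15], "yaw": 0}
  grip: -1

```text
time_s: 18.92
tcp_pos: [0.5689, 0.2245, 0.132]
eef_rot: [179.9, -0.1, -88.1]
contact_force: [0.7, 0.6, 1.4]
gripper_width: 0.0877
gripper_force: 0.0
```

```bash
python3 - <<'E'
from h import *
for n in('top','scene'):
    W=cloud(dict(np.load(n+'.npz')))
    for x,y in((.57,.224),(.56,.351),(.458,.198),(.438,.362)):
        print(n,np.nanmax(W[np.hypot(W[...,0]-x,W[...,1]-y)<.03][:,2]).round(3))
E
```

```text
top 0.091
top 0.089
top 0.087
top 0.085
scene 0.087
scene 0.083
scene 0.085
scene 0.087
```

Call:
apply_moves:
  targets:
    - {"dp": [0.0, 0.0, -0.025], "yaw": 0}
    - {"dp": [0.0, 0.0, -0.045], "yaw": 0}
    - {"dp": [0.0, 0.0, -0.06], "yaw": 0}
    - {"dp": [0.0, 0.0, -0.07], "yaw": 0}
    - {"dp": [0.0, 0.0, -0.075], "yaw": 0}
    - {"dp": [0.0, 0.0, -0.075], "yaw": 0}

```text
time_s: 19.42
tcp_pos: [0.5705, 0.2243, 0.0582]
eef_rot: [-180.0, 0.0, -88.2]
contact_force: [-0.1, -0.7, -0.1]
gripper_width: 0.0878
gripper_force: 0.0
```

Call:
apply_moves:
  targets:
    - {"dp": [0.0, 0.0, 0.0], "yaw": 0}
    - {"dp": [0.0, 0.0, 0.0], "yaw": 0}
    - {"dp": [0.0, 0.0, 0.0], "yaw": 0}
    - {"dp": [0.0, 0.0, 0.0], "yaw": 0}
    - {"dp": [0.0, 0.0, 0.0], "yaw": 0}
    - {"dp": [0.0, 0.0, 0.0], "yaw": 0}
    - {"dp": [0.0, 0.0, 0.0], "yaw": 0}
  grip: 1
  squeeze: 20

```text
time_s: 20.0
tcp_pos: [0.5711, 0.2242, 0.0586]
eef_rot: [-179.9, 0.0, -88.2]
contact_force: [0.5, -0.1, 6.0]
gripper_width: 0.0668
gripper_force: 20.0
```

Call:
apply_moves:
  targets:
    - {"dp": [0.0, 0.0, 0.02], "yaw": 0}
    - {"dp": [0.0, 0.0, 0.055], "yaw": 0}
    - {"dp": [0.0, 0.0, 0.09], "yaw": 0}
    - {"dp": [-0.01, -0.015, 0.12], "yaw": 0}
    - {"dp": [-0.03, -0.045, 0.13], "yaw": 0}
    - {"dp": [-0.045, -0.08, 0.13], "yaw": 0}
    - {"dp": [-0.06, -0.115, 0.13], "yaw": 0}
    - {"dp": [-0.075, -0.15, 0.13], "yaw": 0}
    - {"dp": [-0.085, -0.19, 0.13], "yaw": 0}
    - {"dp": [-0.095, -0.23, 0.13], "yaw": 0}
    - {"dp": [-0.1, -0.27, 0.13], "yaw": 0}
    - {"dp": [-0.1, -0.31, 0.13], "yaw": 0}
    - {"dp": [-0.1, -0.35, 0.13], "yaw": 0}
    - {"dp": [-0.1, -0.39, 0.13], "yaw": 0}
    - {"dp": [-0.1, -0.43, 0.13], "yaw": 0}
    - {"dp": [-0.1, -0.47, 0.13], "yaw": 0}
    - {"dp": [-0.095, -0.51, 0.13], "yaw": 0}
    - {"dp": [-0.09, -0.545, 0.12], "yaw": 0}
    - {"dp": [-0.082, -0.57, 0.11], "yaw": 0}
    - {"dp": [-0.079, -0.58, 0.1], "yaw": 0}

```text
time_s: 21.67
tcp_pos: [0.491, -0.3593, 0.1562]
eef_rot: [180.0, 0.0, -88.4]
contact_force: [1.1, 0.7, -1.8]
gripper_width: 0.0661
gripper_force: 20.0
```

Call:
apply_moves:
  targets:
    - {"dp": [0.0, 0.0, 0.0], "yaw": 0}
    - {"dp": [0.0, 0.0, -0.02], "yaw": 0}
    - {"dp": [0.0, 0.0, -0.045], "yaw": 0}
    - {"dp": [0.0, 0.0, -0.065], "yaw": 0}
    - {"dp": [0.0, 0.0, -0.08], "yaw": 0}
    - {"dp": [0.0, 0.0, -0.087], "yaw": 0}
    - {"dp": [0.0, 0.0, -0.09], "yaw": 0}
    - {"dp": [0.0, 0.0, -0.09], "yaw": 0}
    - {"dp": [0.0, 0.0, -0.09], "yaw": 0}

```text
time_s: 22.42
tcp_pos: [0.4918, -0.3561, 0.0685]
eef_rot: [-179.9, -0.0, -88.2]
contact_force: [0.2, 0.3, -2.0]
gripper_width: 0.0661
gripper_force: 20.0
```

Call:
apply_moves:
  targets:
    - {"dp": [0.0, 0.0, -0.002], "yaw": 0}
    - {"dp": [0.0, 0.0, -0.003], "yaw": 0}
    - {"dp": [0.0, 0.0, -0.003], "yaw": 0}

```text
time_s: 22.67
tcp_pos: [0.4919, -0.3566, 0.0657]
eef_rot: [-179.9, -0.1, -88.2]
contact_force: [-0.3, 0.5, 2.5]
gripper_width: 0.0666
gripper_force: 20.0
```

Call:
apply_moves:
  targets:
    - {"dp": [0.0, 0.0, 0.0], "yaw": 0}
    - {"dp": [0.0, 0.0, 0.0], "yaw": 0}
    - {"dp": [0.0, 0.0, 0.0], "yaw": 0}
    - {"dp": [0.0, 0.0, 0.0], "yaw": 0}
    - {"dp": [0.0, 0.0, 0.02], "yaw": 0}
    - {"dp": [0.0, 0.0, 0.05], "yaw": 0}
    - {"dp": [0.0, 0.0, 0.09], "yaw": 0}
    - {"dp": [0.0, 0.0, 0.12], "yaw": 0}
    - {"dp": [0.0, 0.0, 0.16], "yaw": 0}
    - {"dp": [0.0, 0.0, 0.18], "yaw": 0}
    - {"dp": [-0.01, 0.03, 0.18], "yaw": 0}
    - {"dp": [-0.02, 0.07, 0.18], "yaw": 0}
    - {"dp": [-0.03, 0.11, 0.18], "yaw": 0}
    - {"dp": [-0.03, 0.15, 0.18], "yaw": 0}
    - {"dp": [-0.03, 0.19, 0.18], "yaw": 0}
    - {"dp": [-0.03, 0.23, 0.18], "yaw": 0}
    - {"dp": [-0.03, 0.27, 0.18], "yaw": 0}
    - {"dp": [-0.03, 0.3, 0.18], "yaw": 0}
    - {"dp": [-0.03, 0.3, 0.18], "yaw": 0}
    - {"dp": [-0.03, 0.3, 0.18], "yaw": 0}
  grip: -1

```text
time_s: 24.33
tcp_pos: [0.4612, -0.0547, 0.2448]
eef_rot: [-180.0, 0.0, -88.0]
contact_force: [-0.1, 0.1, -0.4]
gripper_width: 0.0875
gripper_force: 0.0
```

```bash
cat > look.py <<'E'
from h import *
import pots,sys
for n in('top','scene'): cap(n)
for n in('top','scene'): pots.rims(n)
print('tray'); 
for n in('top','scene'): pots.rims(n,(.38,.6,-.45,-.05),.063)
W=cloud(dict(np.load('scene.npz')))
for n in('top','scene'):
    W=cloud(dict(np.load(n+'.npz')))
    m=rect(W,(.36,.62,-.5,-.05),.006,.03); k,l,s,c=cv2.connectedComponentsWithStats(m.astype(np.uint8)); i=1+s[1:,4].argmax(); print(n,'tray',cv2.minAreaRect(W[l==i][:,:2].astype(np.float32)))
    m=rect(W,(.38,.72,-.04,.16),.017,.032); k,l,s,c=cv2.connectedComponentsWithStats(m.astype(np.uint8)); i=1+s[1:,4].argmax(); print('rack',cv2.minAreaRect(W[l==i][:,:2].astype(np.float32)))
if len(sys.argv)>1:
    im=dict(np.load('scene.npz'))['image'][:,:,::-1]
    cv2.imwrite('pics/'+sys.argv[1],cv2.resize(im[150:320,240:450],None,fx=3.5,fy=3.5,interpolation=cv2.INTER_CUBIC))
E
python3 look.py crop5.png
```

```text
top [227. 186.] 264 mean [0.5607 0.3523] circ [0.5607 0.3526] 0.0347
top [224. 220.] 279 mean [0.4382 0.3621] circ [0.4375 0.363 ] 0.0345
scene [272. 188.] 137 mean [0.4363 0.358 ] circ [0.4345 0.3562] 0.0451
scene [291. 206.] 153 mean [0.4564 0.1944] circ [0.4572 0.1941] 0.0412
tray
top [425. 201.] 291 mean [ 0.4911 -0.3547] circ [ 0.4906 -0.3551] 0.035
scene [370. 287.] 269 mean [ 0.4844 -0.3637] circ [ 0.4849 -0.3595] 0.0407
top tray ((0.4917503297328949, -0.25670504570007324), (0.13068149983882904, 0.2997770607471466), 1.8057092428207397)
rack ((0.631195068359375, 0.03378413990139961), (0.13113504648208618, 0.10052604973316193), 7.832029342651367)
scene tray ((0.4875980615615845, -0.23016200959682465), (0.13186387717723846, 0.3505209982395172), 2.168484687805176)
rack ((0.5558799505233765, 0.022611942142248154), (0.28773605823516846, 0.11127334833145142), 6.9582839012146)
```

View pics/crop5.png

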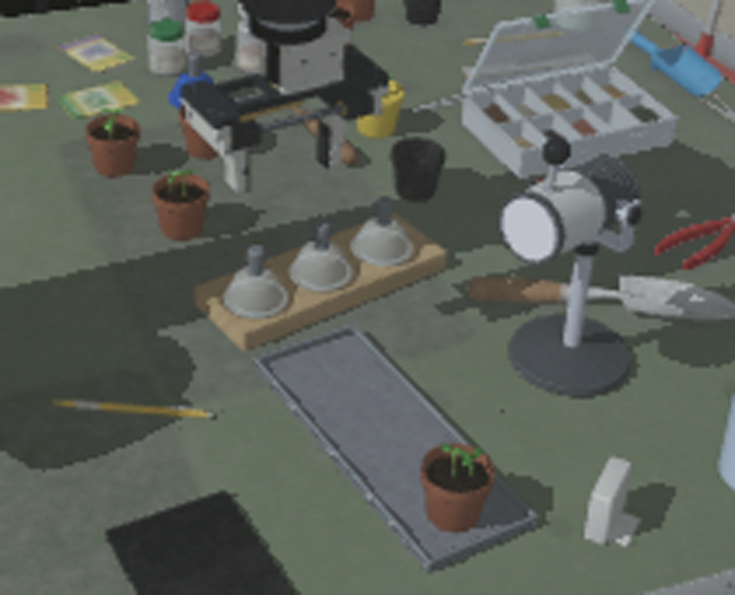

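The first pot stands at crop (457,490), rack and tray are unmoved. Next is the pot at (0.561,0.352).

Call:
apply_moves:
  targets:
    - {"dp": [0.01, 0.04, 0.0], "yaw": 0}
    - {"dp": [0.02, 0.08, 0.0], "yaw": 0}
    - {"dp": [0.03, 0.12, 0.0], "yaw": 0}
    - {"dp": [0.04, 0.16, 0.0], "yaw": 0}
    - {"dp": [0.05, 0.2, 0.0], "yaw": 0}
    - {"dp": [0.06, 0.24, 0.0], "yaw": 0}
    - {"dp": [0.07, 0.28, 0.0], "yaw": 0}
    - {"dp": [0.08, 0.32, 0.0], "yaw": 0}
    - {"dp": [0.09, 0.36, 0.0], "yaw": 0}
    - {"dp": [0.098, 0.395, -0.02], "yaw": 0}
    - {"dp": [0.1, 0.407, -0.05], "yaw": 0}
    - {"dp": [0.1, 0.407, -0.08], "yaw": 0}
    - {"dp": [0.1, 0.407, -0.11], "yaw": 0}
    - {"dp": [0.1, 0.407, -0.13], "yaw": 0}
    - {"dp": [0.1, 0.407, -0.15], "yaw": 0}
    - {"dp": [0.1, 0.407, -0.17], "yaw": 0}
    - {"dp": [0.1, 0.407, -0.18], "yaw": 0}
    - {"dp": [0.1, 0.407, -0.186], "yaw": 0}
    - {"dp": [0.1, 0.407, -0.186], "yaw": 0}
  grip: -1

```text
time_s: 26.02
tcp_pos: [0.5614, 0.3495, 0.0572]
eef_rot: [179.9, -0.1, -88.3]
contact_force: [0.4, -0.3, 0.0]
gripper_width: 0.0875
gripper_force: 0.0
```

Call:
apply_moves:
  targets:
    - {"dp": [0.0, 0.0, 0.0], "yaw": 0}
    - {"dp": [0.0, 0.0, 0.0], "yaw": 0}
    - {"dp": [0.0, 0.0, 0.0], "yaw": 0}
    - {"dp": [0.0, 0.0, 0.0], "yaw": 0}
    - {"dp": [0.0, 0.0, 0.0], "yaw": 0}
    - {"dp": [0.0, 0.0, 0.0], "yaw": 0}
    - {"dp": [0.0, 0.0, 0.0], "yaw": 0}
  grip: 1
  squeeze: 20

```text
time_s: 26.6
tcp_pos: [0.5618, 0.3513, 0.0598]
eef_rot: [-179.9, 0.1, -88.2]
contact_force: [0.4, -0.9, 7.1]
gripper_width: 0.0663
gripper_force: 20.0
```

Call:
apply_moves:
  targets:
    - {"dp": [0.0, 0.0, 0.02], "yaw": 0}
    - {"dp": [0.0, 0.0, 0.055], "yaw": 0}
    - {"dp": [0.0, 0.0, 0.09], "yaw": 0}
    - {"dp": [-0.01, -0.015, 0.12], "yaw": 0}
    - {"dp": [-0.02, -0.045, 0.13], "yaw": 0}
    - {"dp": [-0.03, -0.08, 0.13], "yaw": 0}
    - {"dp": [-0.04, -0.12, 0.13], "yaw": 0}
    - {"dp": [-0.05, -0.16, 0.13], "yaw": 0}
    - {"dp": [-0.06, -0.2, 0.13], "yaw": 0}
    - {"dp": [-0.07, -0.24, 0.13], "yaw": 0}
    - {"dp": [-0.08, -0.28, 0.13], "yaw": 0}
    - {"dp": [-0.09, -0.32, 0.13], "yaw": 0}
    - {"dp": [-0.09, -0.36, 0.13], "yaw": 0}
    - {"dp": [-0.09, -0.4, 0.13], "yaw": 0}
    - {"dp": [-0.09, -0.44, 0.13], "yaw": 0}
    - {"dp": [-0.09, -0.48, 0.13], "yaw": 0}
    - {"dp": [-0.085, -0.52, 0.13], "yaw": 0}
    - {"dp": [-0.08, -0.56, 0.13], "yaw": 0}
    - {"dp": [-0.075, -0.595, 0.13], "yaw": 0}
    - {"dp": [-0.073, -0.62, 0.12], "yaw": 0}

```text
time_s: 28.27
tcp_pos: [0.489, -0.2724, 0.1798]
eef_rot: [-179.9, -0.1, -88.3]
contact_force: [1.0, 1.0, -0.2]
gripper_width: 0.0664
gripper_force: 20.0
```

Call:
apply_moves:
  targets:
    - {"dp": [0.0, -0.007, 0.0], "yaw": 0}
    - {"dp": [0.0, -0.007, -0.02], "yaw": 0}
    - {"dp": [0.0, -0.007, -0.045], "yaw": 0}
    - {"dp": [0.0, -0.007, -0.07], "yaw": 0}
    - {"dp": [0.0, -0.007, -0.09], "yaw": 0}
    - {"dp": [0.0, -0.007, -0.103], "yaw": 0}
    - {"dp": [0.0, -0.007, -0.11], "yaw": 0}
    - {"dp": [0.0, -0.007, -0.112], "yaw": 0}
    - {"dp": [0.0, -0.007, -0.112], "yaw": 0}
    - {"dp": [0.0, -0.007, -0.112], "yaw": 0}

```text
time_s: 29.1
tcp_pos: [0.4885, -0.276, 0.067]
eef_rot: [-180.0, -0.0, -88.2]
contact_force: [0.2, -0.2, -0.9]
gripper_width: 0.0663
gripper_force: 20.0
```

Call:
apply_moves:
  targets:
    - {"dp": [0.0, 0.0, 0.0], "yaw": 0}
    - {"dp": [0.0, 0.0, 0.0], "yaw": 0}
    - {"dp": [0.0, 0.0, 0.0], "yaw": 0}
    - {"dp": [0.0, 0.0, 0.0], "yaw": 0}
    - {"dp": [0.0, 0.0, 0.02], "yaw": 0}
    - {"dp": [0.0, 0.0, 0.05], "yaw": 0}
    - {"dp": [0.0, 0.0, 0.09], "yaw": 0}
    - {"dp": [0.0, 0.0, 0.12], "yaw": 0}
    - {"dp": [0.0, 0.0, 0.16], "yaw": 0}
    - {"dp": [0.0, 0.0, 0.18], "yaw": 0}
    - {"dp": [-0.01, 0.03, 0.18], "yaw": 0}
    - {"dp": [-0.02, 0.07, 0.18], "yaw": 0}
    - {"dp": [-0.03, 0.11, 0.18], "yaw": 0}
    - {"dp": [-0.03, 0.15, 0.18], "yaw": 0}
    - {"dp": [-0.03, 0.19, 0.18], "yaw": 0}
    - {"dp": [-0.03, 0.22, 0.18], "yaw": 0}
    - {"dp": [-0.03, 0.22, 0.18], "yaw": 0}
    - {"dp": [-0.03, 0.22, 0.18], "yaw": 0}
  grip: -1

```text
time_s: 30.6
tcp_pos: [0.4583, -0.0547, 0.247]
eef_rot: [-179.9, 0.0, -88.0]
contact_force: [-0.0, -0.0, -0.6]
gripper_width: 0.0873
gripper_force: 0.0
```

```bash
python3 look.py
```

```text
top [224. 220.] 282 mean [0.4376 0.3629] circ [0.437  0.3638] 0.035
scene [272. 188.] 133 mean [0.4363 0.3591] circ [0.4347 0.3567] 0.0446
scene [291. 206.] 158 mean [0.4558 0.1933] circ [0.4558 0.1912] 0.0441
tray
top [402. 203.] 290 mean [ 0.4877 -0.2737] circ [ 0.488  -0.2738] 0.0346
top [425. 201.] 295 mean [ 0.4914 -0.3548] circ [ 0.4906 -0.3551] 0.035
scene [363. 280.] 544 mean [ 0.4842 -0.3226] circ [ 0.4828 -0.3191] 0.0806
top tray ((0.4915062189102173, -0.2581821084022522), (0.13479313254356384, 0.29527536034584045), 1.1601104736328125)
rack ((0.6285374164581299, 0.033425845205783844), (0.13562504947185516, 0.10024026036262512), 7.644961357116699)
scene tray ((0.49172961711883545, -0.2368687242269516), (0.13728249073028564, 0.33805233240127563), 1.8777589797973633)
rack ((0.5553302764892578, 0.02202685922384262), (0.2842615246772766, 0.10936834663152695), 6.585813999176025)
```

Call:
apply_moves:
  targets:
    - {"dp": [0.0, 0.035, 0.0], "yaw": 0}
    - {"dp": [0.0, 0.075, 0.0], "yaw": 0}
    - {"dp": [0.0, 0.115, 0.0], "yaw": 0}
    - {"dp": [0.0, 0.155, 0.0], "yaw": 0}
    - {"dp": [0.0, 0.195, 0.0], "yaw": 0}
    - {"dp": [0.0, 0.23, -0.01], "yaw": 0}
    - {"dp": [0.0, 0.25, -0.03], "yaw": 0}
    - {"dp": [0.0, 0.253, -0.06], "yaw": 0}
    - {"dp": [0.0, 0.253, -0.09], "yaw": 0}
    - {"dp": [0.0, 0.253, -0.12], "yaw": 0}
    - {"dp": [0.0, 0.253, -0.145], "yaw": 0}
    - {"dp": [0.0, 0.253, -0.165], "yaw": 0}
    - {"dp": [0.0, 0.253, -0.18], "yaw": 0}
    - {"dp": [0.0, 0.253, -0.188], "yaw": 0}
    - {"dp": [0.0, 0.253, -0.188], "yaw": 0}
  grip: -1

```text
time_s: 31.95
tcp_pos: [0.4579, 0.195, 0.0568]
eef_rot: [179.8, -0.1, -88.4]
contact_force: [-0.9, 0.4, 0.9]
gripper_width: 0.0871
gripper_force: 0.0
```

Call:
apply_moves:
  targets:
    - {"dp": [0.0, 0.0, 0.0], "yaw": 0}
    - {"dp": [0.0, 0.0, 0.0], "yaw": 0}
    - {"dp": [0.0, 0.0, 0.0], "yaw": 0}
    - {"dp": [0.0, 0.0, 0.0], "yaw": 0}
    - {"dp": [0.0, 0.0, 0.0], "yaw": 0}
    - {"dp": [0.0, 0.0, 0.0], "yaw": 0}
    - {"dp": [0.0, 0.0, 0.0], "yaw": 0}
  grip: 1
  squeeze: 20

```text
time_s: 32.53
tcp_pos: [0.4588, 0.1972, 0.0596]
eef_rot: [-179.9, 0.1, -88.2]
contact_force: [0.7, -1.7, 7.4]
gripper_width: 0.0664
gripper_force: 20.0
```

Call:
apply_moves:
  targets:
    - {"dp": [0.0, 0.0, 0.02], "yaw": 0}
    - {"dp": [0.0, 0.0, 0.055], "yaw": 0}
    - {"dp": [0.0, 0.0, 0.09], "yaw": 0}
    - {"dp": [0.0, -0.015, 0.12], "yaw": 0}
    - {"dp": [0.0, -0.045, 0.13], "yaw": 0}
    - {"dp": [0.0, -0.08, 0.13], "yaw": 0}
    - {"dp": [0.0, -0.12, 0.13], "yaw": 0}
    - {"dp": [0.0, -0.16, 0.13], "yaw": 0}
    - {"dp": [0.0, -0.2, 0.13], "yaw": 0}
    - {"dp": [0.005, -0.24, 0.13], "yaw": 0}
    - {"dp": [0.01, -0.28, 0.13], "yaw": 0}
    - {"dp": [0.015, -0.32, 0.13], "yaw": 0}
    - {"dp": [0.02, -0.355, 0.13], "yaw": 0}
    - {"dp": [0.026, -0.38, 0.125], "yaw": 0}
    - {"dp": [0.026, -0.392, 0.11], "yaw": 0}
    - {"dp": [0.026, -0.392, 0.09], "yaw": 0}
    - {"dp": [0.026, -0.392, 0.06], "yaw": 0}
    - {"dp": [0.026, -0.392, 0.035], "yaw": 0}
    - {"dp": [0.026, -0.392, 0.018], "yaw": 0}
    - {"dp": [0.026, -0.392, 0.011], "yaw": 0}

```text
time_s: 34.2
tcp_pos: [0.4822, -0.195, 0.0669]
eef_rot: [179.7, 0.0, -88.3]
contact_force: [-0.2, -0.3, -2.7]
gripper_width: 0.0663
gripper_force: 20.0
```

Call:
apply_moves:
  targets:
    - {"dp": [0.0, 0.0, -0.003], "yaw": 0}
    - {"dp": [0.0, 0.0, -0.003], "yaw": 0}
    - {"dp": [0.0, 0.0, -0.003], "yaw": 0}

```text
time_s: 34.45
tcp_pos: [0.4846, -0.1952, 0.0673]
eef_rot: [-180.0, -0.0, -88.2]
contact_force: [0.5, 0.4, -0.9]
gripper_width: 0.0665
gripper_force: 20.0
```

Call:
apply_moves:
  targets:
    - {"dp": [0.0, 0.0, 0.0], "yaw": 0}
    - {"dp": [0.0, 0.0, 0.0], "yaw": 0}
    - {"dp": [0.0, 0.0, 0.0], "yaw": 0}
    - {"dp": [0.0, 0.0, 0.0], "yaw": 0}
    - {"dp": [0.0, 0.0, 0.02], "yaw": 0}
    - {"dp": [0.0, 0.0, 0.05], "yaw": 0}
    - {"dp": [0.0, 0.0, 0.09], "yaw": 0}
    - {"dp": [0.0, 0.0, 0.12], "yaw": 0}
    - {"dp": [0.0, 0.0, 0.16], "yaw": 0}
    - {"dp": [0.0, 0.0, 0.18], "yaw": 0}
    - {"dp": [-0.01, 0.03, 0.18], "yaw": 0}
    - {"dp": [-0.02, 0.07, 0.18], "yaw": 0}
    - {"dp": [-0.03, 0.11, 0.18], "yaw": 0}
    - {"dp": [-0.03, 0.15, 0.18], "yaw": 0}
    - {"dp": [-0.035, 0.19, 0.18], "yaw": 0}
    - {"dp": [-0.04, 0.22, 0.18], "yaw": 0}
    - {"dp": [-0.04, 0.22, 0.18], "yaw": 0}
    - {"dp": [-0.04, 0.22, 0.18], "yaw": 0}
  grip: -1

```text
time_s: 35.95
tcp_pos: [0.444, 0.0263, 0.2469]
eef_rot: [-180.0, 0.0, -88.0]
contact_force: [0.3, 0.1, 0.2]
gripper_width: 0.0875
gripper_force: 0.0
```

```bash
python3 look.py
```

```text
top [224. 219.] 257 mean [0.441  0.3647] circ [0.4388 0.3635] 0.0345
scene [272. 188.] 131 mean [0.4367 0.3594] circ [0.4361 0.3596] 0.0417
tray
top [402. 202.] 289 mean [ 0.4879 -0.2733] circ [ 0.488  -0.2738] 0.0346
top [425. 201.] 297 mean [ 0.4908 -0.3549] circ [ 0.4906 -0.3551] 0.035
top [379. 204.] 288 mean [ 0.4841 -0.192 ] circ [ 0.4839 -0.1927] 0.0346
scene [357. 273.] 788 mean [ 0.4829 -0.2845] circ [ 0.4799 -0.2784] 0.1211
top tray ((0.488669753074646, -0.23507387936115265), (0.13628916442394257, 0.3389471769332886), 1.7137243747711182)
rack ((0.6332900524139404, 0.03428385406732559), (0.12781642377376556, 0.09997682273387909), 7.283905506134033)
scene tray ((0.4873921871185303, -0.2373472899198532), (0.12994657456874847, 0.3361295759677887), 2.4064247608184814)
rack ((0.5560013055801392, 0.02313534915447235), (0.2847133278846741, 0.1108141541481018), 8.049787521362305)
```

Call:
apply_moves:
  targets:
    - {"dp": [0.0, 0.035, 0.0], "yaw": 0}
    - {"dp": [0.0, 0.075, 0.0], "yaw": 0}
    - {"dp": [0.0, 0.115, 0.0], "yaw": 0}
    - {"dp": [0.0, 0.155, 0.0], "yaw": 0}
    - {"dp": [0.0, 0.195, 0.0], "yaw": 0}
    - {"dp": [0.0, 0.235, 0.0], "yaw": 0}
    - {"dp": [0.0, 0.275, 0.0], "yaw": 0}
    - {"dp": [-0.003, 0.31, -0.01], "yaw": 0}
    - {"dp": [-0.006, 0.33, -0.03], "yaw": 0}
    - {"dp": [-0.006, 0.336, -0.06], "yaw": 0}
    - {"dp": [-0.006, 0.336, -0.09], "yaw": 0}
    - {"dp": [-0.006, 0.336, -0.12], "yaw": 0}
    - {"dp": [-0.006, 0.336, -0.145], "yaw": 0}
    - {"dp": [-0.006, 0.336, -0.165], "yaw": 0}
    - {"dp": [-0.006, 0.336, -0.18], "yaw": 0}
    - {"dp": [-0.006, 0.336, -0.188], "yaw": 0}
    - {"dp": [-0.006, 0.336, -0.188], "yaw": 0}
  grip: -1

```text
time_s: 37.47
tcp_pos: [0.4384, 0.3588, 0.0566]
eef_rot: [179.9, -0.2, -88.4]
contact_force: [-0.6, 0.6, 0.4]
gripper_width: 0.088
gripper_force: 0.0
```

Call:
apply_moves:
  targets:
    - {"dp": [0.0, 0.0, 0.0], "yaw": 0}
    - {"dp": [0.0, 0.0, 0.0], "yaw": 0}
    - {"dp": [0.0, 0.0, 0.0], "yaw": 0}
    - {"dp": [0.0, 0.0, 0.0], "yaw": 0}
    - {"dp": [0.0, 0.0, 0.0], "yaw": 0}
    - {"dp": [0.0, 0.0, 0.0], "yaw": 0}
    - {"dp": [0.0, 0.0, 0.0], "yaw": 0}
  grip: 1
  squeeze: 20

```text
time_s: 38.05
tcp_pos: [0.4388, 0.3613, 0.0597]
eef_rot: [-179.9, 0.1, -88.2]
contact_force: [0.5, -1.4, 7.1]
gripper_width: 0.0667
gripper_force: 20.0
```

Call:
apply_moves:
  targets:
    - {"dp": [0.0, 0.0, 0.02], "yaw": 0}
    - {"dp": [0.0, 0.0, 0.055], "yaw": 0}
    - {"dp": [0.0, 0.0, 0.09], "yaw": 0}
    - {"dp": [0.0, -0.015, 0.12], "yaw": 0}
    - {"dp": [0.003, -0.045, 0.13], "yaw": 0}
    - {"dp": [0.006, -0.08, 0.13], "yaw": 0}
    - {"dp": [0.01, -0.12, 0.13], "yaw": 0}
    - {"dp": [0.013, -0.16, 0.13], "yaw": 0}
    - {"dp": [0.016, -0.2, 0.13], "yaw": 0}
    - {"dp": [0.02, -0.24, 0.13], "yaw": 0}
    - {"dp": [0.024, -0.28, 0.13], "yaw": 0}
    - {"dp": [0.028, -0.32, 0.13], "yaw": 0}
    - {"dp": [0.032, -0.36, 0.13], "yaw": 0}
    - {"dp": [0.036, -0.4, 0.13], "yaw": 0}
    - {"dp": [0.04, -0.435, 0.13], "yaw": 0}
    - {"dp": [0.042, -0.463, 0.125], "yaw": 0}
    - {"dp": [0.042, -0.476, 0.11], "yaw": 0}
    - {"dp": [0.042, -0.476, 0.09], "yaw": 0}
    - {"dp": [0.042, -0.476, 0.06], "yaw": 0}
    - {"dp": [0.042, -0.476, 0.035], "yaw": 0}

```text
time_s: 39.72
tcp_pos: [0.4795, -0.1156, 0.0923]
eef_rot: [-180.0, 0.0, -88.3]
contact_force: [-0.8, 1.1, -2.4]
gripper_width: 0.0666
gripper_force: 20.0
```

Call:
apply_moves:
  targets:
    - {"dp": [0.0, 0.0, -0.015], "yaw": 0}
    - {"dp": [0.0, 0.0, -0.023], "yaw": 0}
    - {"dp": [0.0, 0.0, -0.027], "yaw": 0}
    - {"dp": [0.0, 0.0, -0.027], "yaw": 0}
    - {"dp": [0.0, 0.0, -0.027], "yaw": 0}

```text
time_s: 40.13
tcp_pos: [0.4806, -0.1151, 0.0672]
eef_rot: [-179.9, 0.0, -88.2]
contact_force: [0.3, 0.9, -1.5]
gripper_width: 0.0664
gripper_force: 20.0
```

Call:
apply_moves:
  targets:
    - {"dp": [0.0, 0.0, 0.0], "yaw": 0}
    - {"dp": [0.0, 0.0, 0.0], "yaw": 0}
    - {"dp": [0.0, 0.0, 0.0], "yaw": 0}
    - {"dp": [0.0, 0.0, 0.0], "yaw": 0}
    - {"dp": [0.0, 0.0, 0.02], "yaw": 0}
    - {"dp": [0.0, 0.0, 0.05], "yaw": 0}
    - {"dp": [0.0, 0.0, 0.09], "yaw": 0}
    - {"dp": [0.0, 0.0, 0.13], "yaw": 0}
    - {"dp": [0.0, 0.0, 0.17], "yaw": 0}
    - {"dp": [0.0, 0.0, 0.21], "yaw": 0}
    - {"dp": [0.0, 0.0, 0.25], "yaw": 0}
    - {"dp": [0.0, 0.03, 0.28], "yaw": 0}
    - {"dp": [0.0, 0.07, 0.3], "yaw": 0}
    - {"dp": [0.0, 0.11, 0.32], "yaw": 0}
    - {"dp": [0.0, 0.15, 0.32], "yaw": 0}
    - {"dp": [0.0, 0.19, 0.32], "yaw": 0}
    - {"dp": [0.0, 0.22, 0.32], "yaw": 0}
    - {"dp": [0.0, 0.22, 0.32], "yaw": 0}
    - {"dp": [0.0, 0.22, 0.32], "yaw": 0}
  grip: -1

```text
time_s: 41.72
tcp_pos: [0.4799, 0.1063, 0.3864]
eef_rot: [180.0, -0.0, -88.0]
contact_force: [0.0, -0.4, -0.1]
gripper_width: 0.0877
gripper_force: 0.0
```

```bash
python3 look.py crop6.png; python3 lamp.py; python3 chk.py
```

```text
tray
top [402. 202.] 287 mean [ 0.4881 -0.2732] circ [ 0.488  -0.2738] 0.0346
top [425. 201.] 294 mean [ 0.4916 -0.3549] circ [ 0.4906 -0.3551] 0.035
top [380. 204.] 284 mean [ 0.4841 -0.1927] circ [ 0.4839 -0.1927] 0.0346
top [357. 205.] 289 mean [ 0.48   -0.1121] circ [ 0.48   -0.1119] 0.0344
scene [351. 267.] 1024 mean [ 0.4815 -0.2478] circ [ 0.4771 -0.238 ] 0.1615
top tray ((0.48871541023254395, -0.23862850666046143), (0.13412103056907654, 0.33871567249298096), 1.1025241613388062)
rack ((0.5572320818901062, 0.024388276040554047), (0.28137969970703125, 0.09996030479669571), 7.36383056640625)
scene tray ((0.4912120997905731, -0.2368749976158142), (0.1334516704082489, 0.3389030992984772), 2.192683696746826)
rack ((0.5566921830177307, 0.022238288074731827), (0.28782138228416443, 0.11057403683662415), 7.882956504821777)
lamp [ 0.7326 -0.2088  0.2941 -0.099 ] med 0.0021 lens [ 0.6293 -0.2401  0.2207] knob [ 0.659  -0.2311  0.296 ] [1017, 933]
[0.48005726 0.10451708 0.38659796]
scene [349. 210.] 44 [0.639 0.034 0.075] 0.089
scene [332. 217.] 40 [0.553 0.022 0.074] 0.092
scene [313. 225.] 47 [0.464 0.009 0.075] 0.089
top [314. 161.] 40 [0.641 0.039 0.08 ] 0.093
top [317. 184.] 36 [0.557 0.028 0.082] 0.091
top [321. 209.] 41 [0.467 0.015 0.08 ] 0.092
```

View pics/crop6.png

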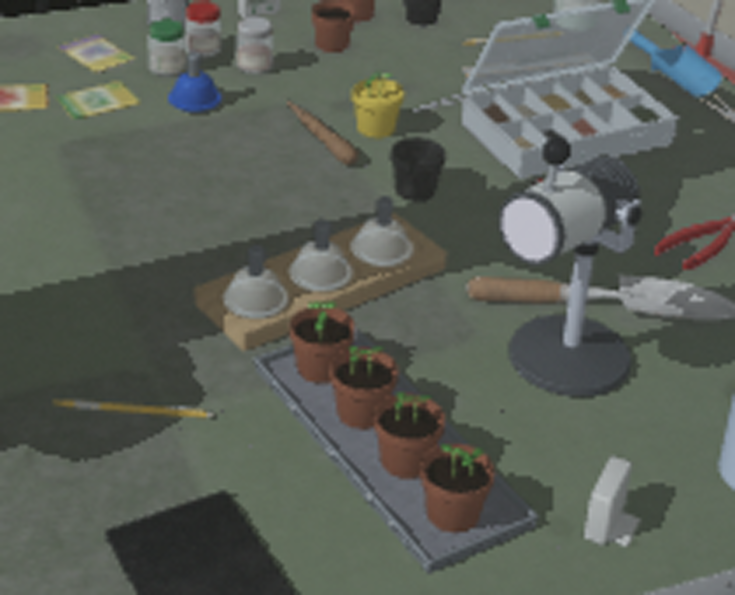

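All four pots stand in the tray, at crop (322,345), (363,388), (408,437) and (457,490). The rack shifted about 2 cm on its own with all three caps still seated. Next is the lamp: the aim is swivel 0.11 (world azimuth) and tilt 0.63.

Call:
apply_moves:
  targets:
    - {"dp": [0.018, -0.034, 0.0], "yaw": -7}
    - {"dp": [0.036, -0.067, 0.0], "yaw": -14}
    - {"dp": [0.053, -0.1, 0.0], "yaw": -21}
    - {"dp": [0.071, -0.133, 0.0], "yaw": -28}
    - {"dp": [0.088, -0.166, 0.0], "yaw": -35}
    - {"dp": [0.106, -0.2, 0.0], "yaw": -42}
    - {"dp": [0.124, -0.233, 0.0], "yaw": -49}
    - {"dp": [0.142, -0.266, 0.0], "yaw": -56}
    - {"dp": [0.158, -0.297, 0.0], "yaw": -63}
    - {"dp": [0.17, -0.32, 0.0], "yaw": -70}
    - {"dp": [0.179, -0.335, 0.0], "yaw": -75}
    - {"dp": [0.179, -0.335, 0.0], "yaw": -75}
    - {"dp": [0.179, -0.335, 0.0], "yaw": -75}
    - {"dp": [0.179, -0.335, 0.0], "yaw": -75}
  grip: -0.4
  squeeze: 25

```text
time_s: 43.08
tcp_pos: [0.6586, -0.231, 0.3864]
eef_rot: [180.0, -0.0, -163.2]
contact_force: [-0.6, 0.1, 0.0]
gripper_width: 0.0612
gripper_force: 0.0
```

Call:
apply_moves:
  targets:
    - {"dp": [0.0, 0.0, -0.02], "yaw": 0}
    - {"dp": [0.0, 0.0, -0.04], "yaw": 0}
    - {"dp": [0.0, 0.0, -0.06], "yaw": 0}
    - {"dp": [0.0, 0.0, -0.075], "yaw": 0}
    - {"dp": [0.0, 0.0, -0.085], "yaw": 0}
    - {"dp": [0.0, 0.0, -0.088], "yaw": 0}
    - {"dp": [0.0, 0.0, -0.088], "yaw": 0}

```text
time_s: 43.67
tcp_pos: [0.6589, -0.2298, 0.2987]
eef_rot: [180.0, -0.0, -163.2]
contact_force: [-0.6, 0.2, 0.8]
gripper_width: 0.0614
gripper_force: 0.0
```

Call:
apply_moves:
  targets:
    - {"dp": [0.0, 0.0, 0.0], "yaw": 0}
    - {"dp": [0.0, 0.0, 0.0], "yaw": 0}
    - {"dp": [0.0, 0.0, 0.0], "yaw": 0}
    - {"dp": [0.0, 0.0, 0.0], "yaw": 0}
    - {"dp": [0.0, 0.0, 0.0], "yaw": 0}
    - {"dp": [0.0, 0.0, 0.0], "yaw": 0}
    - {"dp": [0.0, 0.0, 0.0], "yaw": 0}
    - {"dp": [0.0, 0.0, 0.0], "yaw": 0}
  grip: 1
  squeeze: 25

```text
time_s: 44.33
tcp_pos: [0.6593, -0.2305, 0.2988]
eef_rot: [-180.0, 0.0, -163.2]
contact_force: [0.2, -2.1, 1.0]
gripper_width: 0.0263
gripper_force: 25.0
```

```bash
python3 - <<'E'
import numpy as np
px,py,s0,t0=.7326,-.2088,.294,-.099
def K(s,t):
    r=.085*np.cos(t)+.078*np.sin(t); return np.array([px-r*np.cos(s),py-r*np.sin(s),.21-.085*np.sin(t)+.078*np.cos(t)])
T=np.array([.488,-.237,.03]); d=np.array([px,py,.21])-T; s1=np.arctan2(d[1],d[0]); t1=np.arctan2(d[2],np.hypot(*d[:2])); print(s1,t1)
for f in np.linspace(0,1,13)[1:]:
    s=s0+(s1-s0)*f;t=t0+(t1-t0)*f; print((K(s,t)-K(s0,t0)).round(3).tolist(),round(np.degrees(s-s0),1))
E
```

```text
0.11478349843724814 0.6312642525445273
[-0.005, -0.0, -0.005] -0.9
[-0.01, -0.0, -0.01] -1.7
[-0.015, -0.0, -0.015] -2.6
[-0.019, 0.0, -0.021] -3.4
[-0.023, 0.001, -0.027] -4.3
[-0.027, 0.001, -0.033] -5.1
[-0.03, 0.002, -0.039] -6.0
[-0.033, 0.003, -0.046] -6.8
[-0.035, 0.005, -0.053] -7.7
[-0.038, 0.006, -0.059] -8.6
[-0.039, 0.008, -0.066] -9.4
[-0.04, 0.009, -0.073] -10.3
```

Call:
apply_moves:
  targets:
    - {"dp": [-0.005, 0.0, -0.005], "yaw": -0.9}
    - {"dp": [-0.01, 0.0, -0.01], "yaw": -1.7}
    - {"dp": [-0.015, 0.0, -0.015], "yaw": -2.6}
    - {"dp": [-0.019, 0.0, -0.021], "yaw": -3.4}
    - {"dp": [-0.023, 0.001, -0.027], "yaw": -4.3}
    - {"dp": [-0.027, 0.001, -0.033], "yaw": -5.1}
    - {"dp": [-0.03, 0.002, -0.039], "yaw": -6.0}
    - {"dp": [-0.033, 0.003, -0.046], "yaw": -6.8}
    - {"dp": [-0.035, 0.005, -0.053], "yaw": -7.7}
    - {"dp": [-0.038, 0.006, -0.059], "yaw": -8.6}
    - {"dp": [-0.039, 0.008, -0.066], "yaw": -9.4}
    - {"dp": [-0.04, 0.009, -0.073], "yaw": -10.3}
    - {"dp": [-0.04, 0.009, -0.073], "yaw": -10.3}
    - {"dp": [-0.04, 0.009, -0.073], "yaw": -10.3}
    - {"dp": [-0.04, 0.009, -0.073], "yaw": -10.3}

```text
time_s: 45.58
tcp_pos: [0.6184, -0.2208, 0.2244]
eef_rot: [179.9, -0.1, -173.5]
contact_force: [-2.3, -0.1, -2.9]
gripper_width: 0.0267
gripper_force: 25.0
```

Call:
apply_moves:
  targets:
    - {"dp": [0.0, 0.0, 0.0], "yaw": 0}
    - {"dp": [0.0, 0.0, 0.0], "yaw": 0}
    - {"dp": [0.0, 0.0, 0.0], "yaw": 0}
    - {"dp": [0.0, 0.0, 0.0], "yaw": 0}
    - {"dp": [0.0, 0.0, 0.02], "yaw": 0}
    - {"dp": [0.0, 0.0, 0.05], "yaw": 0}
    - {"dp": [0.0, 0.0, 0.09], "yaw": 0}
    - {"dp": [0.0, 0.0, 0.13], "yaw": 0}
    - {"dp": [0.0, 0.0, 0.17], "yaw": 0}
    - {"dp": [-0.01, 0.035, 0.17], "yaw": 0}
    - {"dp": [-0.02, 0.07, 0.17], "yaw": 0}
    - {"dp": [-0.03, 0.11, 0.17], "yaw": 0}
    - {"dp": [-0.05, 0.15, 0.17], "yaw": 0}
    - {"dp": [-0.07, 0.19, 0.17], "yaw": 0}
    - {"dp": [-0.09, 0.23, 0.17], "yaw": 0}
    - {"dp": [-0.11, 0.27, 0.17], "yaw": 0}
    - {"dp": [-0.13, 0.31, 0.17], "yaw": 0}
    - {"dp": [-0.13, 0.34, 0.17], "yaw": 0}
    - {"dp": [-0.13, 0.34, 0.17], "yaw": 0}
    - {"dp": [-0.13, 0.34, 0.17], "yaw": 0}
  grip: -0.4

```text
time_s: 47.25
tcp_pos: [0.4886, 0.1209, 0.3961]
eef_rot: [180.0, 0.1, -173.3]
contact_force: [0.5, 0.2, -0.2]
gripper_width: 0.0614
gripper_force: 0.0
```

```bash
python3 look.py crop7.png; python3 - <<'E'
import lamp,numpy as np
for n in(('top','scene'),('scene',),('top',)):
    q=lamp.fit(n); b=lamp.cyl(None,q); P=np.array([q[0],q[1],.21]); T=np.array([.488,-.237,.03]); v=T-P; print('miss mm',((v-(v@b)*b)*1000).round(1))
E
```

```text
tray
top [402. 202.] 294 mean [ 0.488  -0.2735] circ [ 0.488  -0.2738] 0.0346
top [425. 201.] 296 mean [ 0.4909 -0.3548] circ [ 0.4908 -0.3547] 0.035
top [380. 204.] 290 mean [ 0.484  -0.1924] circ [ 0.4839 -0.1927] 0.0346
top [357. 205.] 285 mean [ 0.4801 -0.1123] circ [ 0.4799 -0.112 ] 0.0344
scene [351. 267.] 1019 mean [ 0.4814 -0.2472] circ [ 0.4756 -0.2373] 0.1608
top tray ((0.49009275436401367, -0.2378651201725006), (0.13080564141273499, 0.340457558631897), 2.112213611602783)
rack ((0.5564411878585815, 0.024378906935453415), (0.27997660636901855, 0.10028518736362457), 7.279421806335449)
scene tray ((0.4865947365760803, -0.230057030916214), (0.12614506483078003, 0.35235312581062317), 2.5397884845733643)
rack ((0.556683361530304, 0.024988718330860138), (0.28542307019233704, 0.11194361001253128), 6.84653377532959)
lamp [ 0.7424 -0.2072  0.1096  0.5637] med 0.0026 lens [ 0.6512 -0.2172  0.152 ] knob [ 0.6296 -0.2196  0.2305] [1068, 973]
miss mm [  8.3  -0.9 -12.9]
lamp [ 0.7422 -0.2077  0.0988  0.5644] med 0.0027 lens [ 0.651  -0.2167  0.152 ] knob [ 0.6292 -0.2189  0.2304] [973]
miss mm [  8.5  -3.3 -12.9]
lamp [ 0.7423 -0.2066  0.1236  0.5676] med 0.0026 lens [ 0.6515 -0.2179  0.1517] knob [ 0.6296 -0.2206  0.2301] [1068]
miss mm [  7.4   2.1 -11.9]
```

View pics/crop7.png

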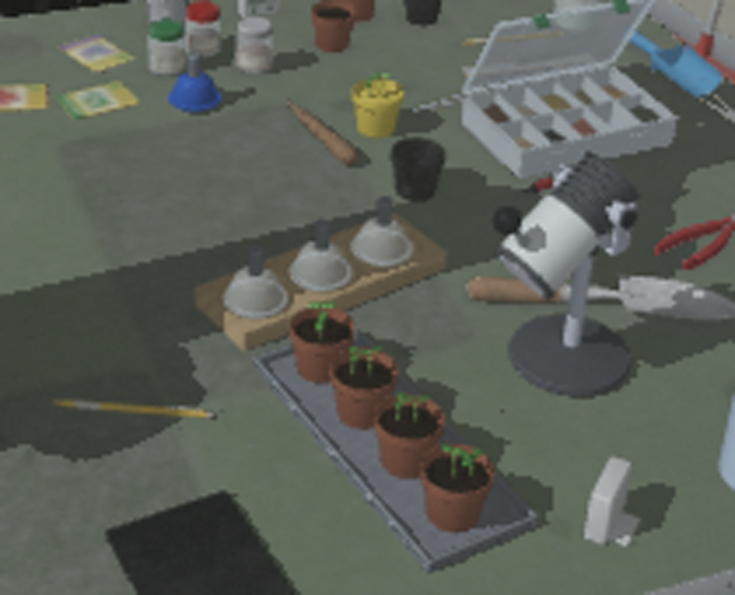

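The pots and caps look fine, and the head is tilted down with its knob at crop (508,220). The pivot estimates disagree between fits, so I'll pin it down using the foot disc and triangulate the ball knob.

```bash
cat > lamp2.py <<'E'
from h import *
def rays(d,u,v):
    r_=np.stack([(u-d['cx'])/d['fx'],(v-d['cy'])/d['fy'],np.ones(np.shape(u))],-1)@d['R']; return -d['R'].T@d['t'],r_/np.linalg.norm(r_,axis=-1,keepdims=True)
def proj(d,X):
    c=d['R']@X+d['t']; return c[:2]/c[2]*d['fx']+[d['cx'],d['cy']]
def run():
    L=[]
    for n in('top','scene'):
        d=dict(np.load(n+'.npz')); W=cloud(d); hsv=cv2.cvtColor(d['image'],cv2.COLOR_RGB2HSV)
        # foot: raised slightly and grey
        m=rect(W,(.62,.86,-.32,-.1),-.01,.035)&(hsv[...,1]<45)&(hsv[...,2]<120)
        k,l,s,c=cv2.connectedComponentsWithStats(m.astype(np.uint8)); i=1+s[1:,4].argmax()
        v,u=np.nonzero(l==i); o,r_=rays(d,u,v); z=np.median(W[l==i][:,2])
        p=(o+r_*((.011-o[2])/r_[:,2])[:,None])[:,:2]
        cnt=cv2.convexHull(p.astype(np.float32))[:,0]
        f=least_squares(lambda q:np.hypot(cnt[:,0]-q[0],cnt[:,1]-q[1])-.066,[.735,-.208],loss='soft_l1',f_scale=.002)
        print(n,'foot',len(u),'z',round(z,4),f.x.round(4),np.abs(f.fun).max().round(4))
        # knob: dark blob near guess
        g=proj(d,np.array([.622,-.222,.225])); vv,uu=np.indices(m.shape); near=np.hypot(uu-g[0],vv-g[1])<12
        b=near&(d['image'].max(-1)<45); k,l,s,c=cv2.connectedComponentsWithStats(b.astype(np.uint8)); i=1+s[1:,4].argmax()
        print(n,'knob px',c[i].round(2),s[i],'pred',g.round(1)); L.append(rays(d,*c[i]))
    A=sum(np.eye(3)-np.outer(r_,r_) for o,r_ in L); bb=sum((np.eye(3)-np.outer(r_,r_))@o for o,r_ in L)
    X=np.linalg.solve(A,bb); print('knob',X.round(4),'gap',[np.linalg.norm(np.cross(X-o,r_)).round(4) for o,r_ in L]); return X
run()
E
python3 lamp2.py
```

```text
top foot 146 z 0.015 [ 0.739  -0.2094] 0.0435
top knob px [393. 156.] [393 156   1   1   1] pred [392.9 156.3]
scene foot 2159 z 0.0019 [ 0.7327 -0.2178] 0.0951
scene knob px [386. 214.] [383 211   6   6  14] pred [385.3 211.9]
knob [ 0.6249 -0.2237  0.2165] gap [np.float64(0.0), np.float64(0.0)]
```

```bash
python3 - <<'E'
from h import *
o=[]
for n,(u,v) in(('top',(355,105)),('scene',(380,190))):
    im=dict(np.load(n+'.npz'))['image'][v:v+75,u:u+50,::-1]
    im=np.clip(im.astype(float)*1.6,0,255).astype(np.uint8)
    im=cv2.resize(im,None,fx=8,fy=8,interpolation=cv2.INTER_NEAREST)
    for i in range(0,50,10): cv2.putText(im,str(u+i),(i*8,10),0,.35,(0,0,255)); cv2.line(im,(i*8,0),(i*8,600),(0,0,255) if 0 else (80,80,200),1)
    for i in range(0,75,10): cv2.putText(im,str(v+i),(0,i*8+10),0,.35,(0,0,255)); cv2.line(im,(0,i*8),(400,i*8),(80,80,200),1)
    o.append(im)
cv2.imwrite('pics/lamp1.png',np.hstack(o))
E
```

View pics/lamp1.png

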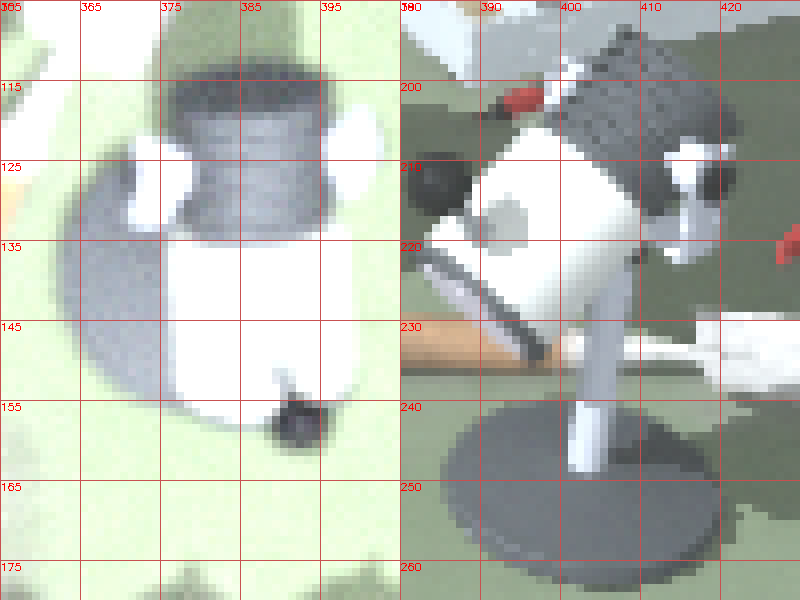

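The ball knob sits at top (392.0,157.6) and scene (384.6,212.4). The foot disc spans columns 385–420 and rows 240–263 in the scene view, with its left edge at column 362 in the top view.

```bash
cat > lamp3.py <<'E'
from h import *
D={n:dict(np.load(n+'.npz')) for n in('top','scene')}
def proj(n,X):
    d=D[n]; c=np.atleast_2d(X)@d['R'].T+d['t']; return c[:,:2]/c[:,2:]*d['fx']+[d['cx'],d['cy']]
a=np.linspace(0,2*np.pi,361); C=np.c_[np.cos(a),np.sin(a)]*.066
def ext(q):
    P=np.vstack([np.c_[C+q[:2],np.full(361,z)] for z in(0,q[2])])
    s=proj('scene',P); t=proj('top',P)
    return np.r_[s[:,0].min()-384.7,s[:,0].max()-419.8,s[:,1].min()-239.4,s[:,1].max()-263.2,t[:,0].min()-361.8]
f=least_squares(ext,[.735,-.21,.012]); print('foot',f.x.round(4),f.fun.round(2))
post=least_squares(lambda q:(proj('scene',[f.x[0],f.x[1],.012])-0)[0],[0,0]).fun; print('post base px',post.round(1))
k={'top':(392.0,157.6),'scene':(384.6,212.4)}
g=least_squares(lambda X:np.r_[(proj('top',X)-k['top'])[0],(proj('scene',X)-k['scene'])[0]],[.62,-.22,.22]); X=g.x; print('knob',X.round(4),g.fun.round(2))
for P in((f.x[0],f.x[1]),(.7326,-.2088),(.7375,-.209)):
    v=X[:2]-P; r_=np.hypot(*v); s=np.arctan2(-v[1],-v[0]); t=np.arctan2(.078,.085)-np.arctan2(X[2]-.21,r_)
    d=np.array(P)-[.488,-.237]; print(np.round(P,4),'R',np.hypot(r_,X[2]-.21).round(4),'(.1154) s,t',s.round(3),t.round(3),'want',np.arctan2(d[1],d[0]).round(3),np.arctan2(.18,np.hypot(*d)).round(3))
E
python3 lamp3.py
```

```text
foot [ 0.7346 -0.207   0.0097] [-0.17  0.34  0.06  0.44 -0.42]
post base px [402.5 249.7]
knob [ 0.6196 -0.2199  0.222 ] [ 0.16 -0.33 -0.38  0.07]
[ 0.7346 -0.207 ] R 0.1164 (.1154) s,t 0.112 0.639 want 0.121 0.627
[ 0.7326 -0.2088] R 0.1142 (.1154) s,t 0.098 0.637 want 0.115 0.631
[ 0.7375 -0.209 ] R 0.1191 (.1154) s,t 0.092 0.642 want 0.112 0.622
```

```bash
cat > lamp4.py <<'E'
from h import *
P=np.array([.734,-.2078,.21])
def b_(s,t): return np.array([-np.cos(t)*np.cos(s),-np.cos(t)*np.sin(s),-np.sin(t)])
for names in(('top',),('scene',),('top','scene')):
    p=np.vstack([(lambda W:W[rect(W,(.55,.82,-.36,-.08),.10,.32)])(cloud(dict(np.load(n+'.npz')))) for n in names])
    b0=b_(.11,.62); v=p-P; a=v@b0; rad=np.linalg.norm(v-np.outer(a,b0),axis=1)
    sel=(a>.02)&(a<.1)&(rad<.046)&(rad>.026); p=p[sel]
    def res(q,off=np.zeros(3)):
        b=b_(*q[:2]); v=p-P; return np.linalg.norm(v-np.outer(v@b,b),axis=1)-q[2]
    f=least_squares(res,[.11,.62,.036],loss='soft_l1',f_scale=.003); print(names,len(p),f.x.round(4),np.median(f.fun).round(4),np.std(f.fun).round(4))
    g=least_squares(lambda q:res(np.r_[q,.036]),[.11,.62],loss='soft_l1',f_scale=.003); print('  R fixed',g.x.round(4),np.std(g.fun).round(4))
E
python3 lamp4.py
```

```text
('top',) 472 [0.1106 0.6112 0.0342] 0.0001 0.003
  R fixed [0.1172 0.6439] 0.0031
('scene',) 458 [0.1294 0.6107 0.0344] 0.0001 0.0032
  R fixed [0.1095 0.6327] 0.0032
('top', 'scene') 930 [0.1204 0.6149 0.0346] -0.0 0.0031
  R fixed [0.1148 0.6395] 0.0032
```

The ball-knob triangulation and the cylinder fit now agree: swivel is about 0.115 against 0.119 wanted, and tilt about 0.635 against 0.628 wanted. That is within a few millimetres at the tray, so I'm handing in.

```bash
python3 -c "
from h import *
print(r.close_job())"
```

```text
the job is handed in; nothing more can be done
None
```

I handed the job in after about 47 s of robot time: three caps are knob-up in the rack, all four pots stand upright in the tray, and by my measurements the lamp beam points within a few millimetres of the tray's middle; the rack shifted about 2 cm partway through with all caps still seated.

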